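# Set up the wear tester's carriage and load its weight tray

### The job

The wear tester is parked with its clamp knob turned shut and its drive engaged; make it ready at its starting point. Open the clamp knob and pull the drive rod to its middle click (neutral), draw the carriage fully home against the stop at the near end and turn the clamp knob tight again to lock it there. Then pack every block weight lying on the bench into the carriage's tray, each flat on the tray floor with its handle up, and leave the other things on the bench alone.

Things in the scene. Friction and masses are not known exactly. Their poses are not given: they have to be found in the camera images.
- drive_rod (a joint): push-pull drive rod, m: 0 = middle click (neutral), + pulled out towards the robot, - pushed in. Rests only in its clicks at -0.015, 0 and +0.015 and snaps to the nearest (watersheds 7.5 mm from the middle); about 9 N move it out of a click. At both end clicks a pawl engages a 6 mm rack under the carriage and holds it fast (within 3 mm); at the middle the carriage is free.
- rod_grip (a point): centre of the drive rod's black knob, a level cylinder 29 mm across and 32 mm long on the rod's axis, 48 mm above the worktop, in front of the tester's near end plate (48 mm from the plate at the middle click; plate top 60 mm above the worktop). x points along the rod away from the robot, z up; pulling out moves it along -x. Moves with the rod.
- clamp_knob (a joint): quarter-turn hook clamp knob on the carriage, rad: 0 open (hard stop), grows clockwise seen from above, 1.45 hard stop; stays where left, about 0.1 N m turn it. With the carriage home, above 1.1 its hook stands in front of a pin on the bed and locks the carriage. Shut away from home, the hook strikes that pin and stops the carriage about 15 mm short of home.
- clamp_grip (a point): on the clamp knob's axis, mid-height of its upright black wing: 46 mm long (this point's x axis), 14 mm thick (y), from 92 to 130 mm above the worktop (this point 114 mm). On the carriage's front lip (lip top 74 mm up), 21 mm before the tray's near wall, 88 mm left of the grip post. Open, the wing points along the slide; moves with the carriage, attitude turns with the knob.
- carriage (a joint): carriage of the tester, in m: 0 home against the stop at the near end (towards the robot), growing away from the robot, at most 0.070. Slides with about 2 N with the drive in neutral.
- carriage_grip (a point): on the axis of the carriage's upright steel grip post, 13 mm below its top; the post is 17 mm across from 94 to 118 mm above the worktop, its top at 121 mm. On the carriage's front lip (lip top 74 mm up), right of the clamp knob. x points along the slide away from the robot; drawing the carriage home moves it along -x.
- tray_in (a point): centre of the inner floor of the carriage's open grey tray, 78 mm above the worktop. Inside: 136 mm along x (along the slide, away from the robot), 136 mm along y; walls 4 mm thick, 18 mm high. Moves with the carriage. The five weights just fit as three rows along x: the long one, and twice a middle-sized and a small one end to end.
- weight_long_mid (a point): long block weight (absent in some starts): bright steel block 124 mm long (x), 40 wide (y), 24 high, about 0.85 kg, with a dark staple handle on top: a level round bar 12 mm thick, 60 mm long, along x over the middle, its axis 42 mm and top 48 mm above the underside, on 8 mm posts. This point: the middle, 24 mm above the underside; z up.
- weight_mid_1_mid (a point): middle-sized block weight (absent in some starts): bright steel block 82 mm long (x), 40 wide (y), 24 high, about 0.56 kg, with a dark staple handle on top: a level round bar 12 mm thick, 50 mm long, along x over the middle, its axis 42 mm and top 48 mm above the underside, on 8 mm posts. This point: the middle, 24 mm above the underside; z up.
- weight_mid_2_mid (a point): middle-sized block weight (absent in some starts): bright steel block 82 mm long (x), 40 wide (y), 24 high, about 0.56 kg, with a dark staple handle on top: a level round bar 12 mm thick, 50 mm long, along x over the middle, its axis 42 mm and top 48 mm above the underside, on 8 mm posts. This point: the middle, 24 mm above the underside; z up.
- weight_small_1_mid (a point): small block weight (absent in some starts): bright steel block 40 mm long (x), 40 wide (y), 24 high, about 0.28 kg, with a dark staple handle on top: a level round bar 12 mm thick, 34 mm long, along x over the middle, its axis 42 mm and top 48 mm above the underside, on 8 mm posts. This point: the middle, 24 mm above the underside; z up.
- weight_small_2_mid (a point): small block weight (absent in some starts): bright steel block 40 mm long (x), 40 wide (y), 24 high, about 0.28 kg, with a dark staple handle on top: a level round bar 12 mm thick, 34 mm long, along x over the middle, its axis 42 mm and top 48 mm above the underside, on 8 mm posts. This point: the middle, 24 mm above the underside; z up.
- timer: bystander to be left alone: white bench timer, 62 x 62 x 19 mm; origin at the centre of its underside
- beaker: bystander to be left alone: white plastic beaker, 76 mm across, 88 mm high; origin at the centre of its underside
- big_tester_front (a point): foot of the front edge (middle) of the big white testing machine fixed on the bench behind the weights; an obstacle, not part of the job. Its base reaches 190 mm to either side and is 120 mm high; 40 mm behind this edge its head overhangs the base from 350 to 550 mm above the worktop (y from -123 to +103 mm of this point): swing the arm round in front of it.
Mind the look-alikes: they are no part of the job. What is shaped like the part that bears weight_small_1_mid but red is not meant.

How it is judged:
On the way, in this order (a step that is already met when the one before it is completed fails the run):
1. the drive rod stands at its middle click and the clamp knob is open (value of joint drive_rod between -0.003 and 0.003 m and value of joint clamp_knob below 0.4 rad), for 0.2 s.
2. the carriage is home against its near stop, the drive still in neutral (value of joint each of carriage, drive_rod below 0.003 m and value of joint drive_rod above -0.003 m), for 0.2 s.
3. the clamp knob is tight with the carriage home (all of step 2 and value of joint clamp_knob above 1.1 rad), for 0.2 s.
4. every weight lies flat in the tray (x of weight_long_mid in the frame of tray_in between -0.05 and 0.05 m and y of weight_long_mid in the frame of tray_in between -0.05 and 0.05 m and z of weight_long_mid in the frame of tray_in between 0.02 and 0.028 m and angle between each of weight_long_mid, weight_mid_1_mid, weight_mid_2_mid, weight_small_1_mid, weight_small_2_mid's own z axis and vertical below 0.1 rad and x of weight_mid_1_mid in the frame of tray_in between -0.05 and 0.05 m and y of weight_mid_1_mid in the frame of tray_in between -0.05 and 0.05 m and z of weight_mid_1_mid in the frame of tray_in between 0.02 and 0.028 m and x of weight_mid_2_mid in the frame of tray_in between -0.05 and 0.05 m and y of weight_mid_2_mid in the frame of tray_in between -0.05 and 0.05 m and z of weight_mid_2_mid in the frame of tray_in between 0.02 and 0.028 m and x of weight_small_1_mid in the frame of tray_in between -0.05 and 0.05 m and y of weight_small_1_mid in the frame of tray_in between -0.05 and 0.05 m and z of weight_small_1_mid in the frame of tray_in between 0.02 and 0.028 m and x of weight_small_2_mid in the frame of tray_in between -0.05 and 0.05 m and y of weight_small_2_mid in the frame of tray_in between -0.05 and 0.05 m and z of weight_small_2_mid in the frame of tray_in between 0.02 and 0.028 m), for 0.2 s.
At the end, for the whole second after the job is handed in: Drive rod within 3 mm of its middle click, carriage within 3 mm of its near stop, clamp knob above 1.1 rad, and every weight present flat on the tray floor (middle inside the tray, height within 4 mm, tilt under 0.1 rad), released and at rest; bystanders not moved over 3 cm (all of step 3 and all of step 4); the robot touches nothing.
It fails at once if the timer is moved more than 3 cm (distance of timer from where it was at the start of the episode above 0.03 m).
It fails at once if the beaker is moved more than 3 cm (distance of beaker from where it was at the start of the episode above 0.03 m).
Of weight_long, weight_mid_1, weight_mid_2, weight_small_1, weight_small_2 only 3 to 5 are there at a start; the rules pass over those that are not, and their reading is None.
At some moment in a run one of weight_long, weight_mid_1, weight_mid_2, weight_small_1, weight_small_2 may be knocked a few centimetres aside while the robot is not near it.
Once in a run the grip may slacken for a moment while it holds something.
It also fails if it takes over 210 s, if anything falls off the work surface, if the arm or the gripper's body presses on something with over 40 N, if the wrist force passes 120 N, or if a joint passes its speed limit or range.

### The arm

A 7-joint arm with a two-finger parallel gripper is mounted at the origin on a cart in front of the work surface, level with it; the furniture and walls round the work are solid. World frame = base frame: x ahead of the robot, y to its left, z up, the work surface at z = 0. Lengths are in m, angles in rad, forces in N, time in s.
With the tool pointing down it reaches from about 0.4 to 0.9 m from the base axis. Payload 5.5 kg.
Tool frame: the origin (TCP) lies midway between the tips of the shut fingers; the grasp point (between the pads) lies 19 mm behind it; z points along the fingers, y is the direction in which the jaws open and shut (so a half turn about z gives the same grasp; the last joint's range is limited). The gripper opens to 92 mm and grips with 3 to 60 N. Pads are 19 mm wide; open, the fingers measure 130 mm over their backs; the gripper's body (75 mm by 190 mm) begins 47 mm behind the grasp point.
Start: joints at [1.607, 0.501, -0.427, 1.55, 0.221, 1.138, -0.21], TCP at [0.146, -0.633, 0.227] pointing down, gripper open.
Joint ranges: [-2.88, 2.88], [-0.31, 2.03], [-1.54, 1.56], [0.2, 2.42], [-1.41, 4.55], [0.19, 2.02], [-2.57, 2.57]. Speed limits (rad/s): [2.57, 2.57, 3.14, 3.14, 3.14, 3.14, 3.14].

### API

Orientations are given as a 3x3 rotation matrix whose columns are the frame's x, y, z axes.
In Python, from cell import ctrl gives the robot as it stands.
- The arm moves only by the shell command python3 -m creep 'ROWS' [FORCE]. ROWS is JSON, a list of rows, each an object of numbers: "x", "y", "z": the shift along the tool's x, y, z scaled (see below); "roll": the turn about the tool's z scaled (see below); "claw": the opening, from -1 (shut) to 1 (fully open), so that 0 is half open. In form: [{"x": .., "y": .., "z": .., "roll": .., "claw": ..}, ...]. A call has 1 to 8 rows; each row is the pose to reach, as a shift and turn from the pose commanded when the call began, along the tool's axes at that moment; what a row does not reach only later rows make up. The controller multiplies each number of a shift by 0.2 m and each number of a turn by 45 degrees. A row lasts 1/12 s, in which the tool goes at most 41.7 mm and 7.16 degrees, less where a joint would pass 70% of its speed; a pose out of reach is approached as far as the arm can. A call with a number of a shift or a turn outside -1 to 1 is refused whole. A call with a gripper value outside its range is refused whole. The fingers move at their own pace and stop on an object; FORCE is the grip in N (left out, the last holds). Time passes only in rows, so rows that repeat a pose let the fingers close. It gives the time, the measured TCP pose, the force and the opening at its end, in the units of the state.
- ctrl.read_state(): the state, without advancing time (a new reading comes with each control period).
- ctrl.snapshot(name): name is "side" or "top"; returns a dict with "img" (384x512x3 uint8, red, green, blue), "fx", "fy", "cx", "cy" (pixels), "position" and "rotation" of the camera in the world. Camera axes: x right, y down, z forward; pixel columns grow to the right and rows downward; lengths in m; the calibration is good to about 2 mm. A picture is of the moment at which its call begins. There is no depth.
- ctrl.hand_in(): hands the job in, once; it reports no verdict.
The state is a dict: "time": time; "qpos": joint angles; "qd": joint speeds; "joint_torque": joint torques, N m; "ee_pos": TCP position; "ee_rot": TCP orientation; "ft_force": force on the tool from outside, world axes, zero at the start; "ft_torque": the same for the moment, N m; "gripper_width": opening from 0.0 (shut) to 1.0 (fully open).
Only numpy, scipy, OpenCV 4.12 (cv2) and the standard library are available. Lean on these libraries where they do the work, as an engineer would, in place of code of your own. Each camera call takes 0.05 s, during which the arm holds its last target. There are 200 camera calls.

## Working session

There is one attempt and no reset: what is moved stays moved. The work goes in short steps, Python scripts to look and compute and a shell command to move; the robot and the scene stay as the last step left them, time stands still between calls to the robot, and variables do not carry over. Pictures are saved under pics/ and viewed, about 12 in all and at most 16, crops included, and the job is handed in when it is done.

```bash
mkdir -p pics; ls; cat > h.py <<'E'
import numpy as np, cv2
from cell import ctrl
def snap(name,out):
    s=ctrl.snapshot(name); cv2.imwrite('pics/'+out+'.png',cv2.cvtColor(s['img'],cv2.COLOR_RGB2BGR)); np.save('pics/'+out+'.npy',s,allow_pickle=True); return s
def load(out): return np.load('pics/'+out+'.npy',allow_pickle=True).item()
def p2w(s,u,v,z):
    d=np.array(s['rotation'])@np.array([(u-s['cx'])/s['fx'],(v-s['cy'])/s['fy'],1]); p=np.array(s['position']); return p+d*(z-p[2])/d[2]
def w2p(s,X):
    c=np.array(s['rotation']).T@(np.array(X)-np.array(s['position'])); return s['fx']*c[0]/c[2]+s['cx'],s['fy']*c[1]/c[2]+s['cy']
E
python3 - <<'E'
from h import *
np.set_printoptions(precision=4,suppress=True)
for n in ('top','side'):
    s=snap(n,n+'0'); print(n,s['fx'],s['cx'],s['cy'],np.array(s['position']),np.array(s['rotation']))
print({k:np.array(v) for k,v in ctrl.read_state().items()})
E
```

```text
pics
top 477.3007605435047 261.33019889978374 194.72279671296192 [ 0.2166 -0.012   1.5895] [[ 0.0111 -0.9823  0.1871]
 [-0.9999 -0.0124 -0.006 ]
 [ 0.0082 -0.187  -0.9823]]
side 435.86987744836756 254.32077313449605 186.11029208937885 [ 0.424  -1.1441  0.825 ] [[ 0.9982 -0.0229  0.0547]
 [-0.0583 -0.5521  0.8317]
 [ 0.0112 -0.8334 -0.5525]]
{'time': array(0.1), 'qpos': array([ 1.6072,  0.5017, -0.4268,  1.5513,  0.2208,  1.1383, -0.2103]), 'qd': array([-0.0005, -0.001 ,  0.0007, -0.0017,  0.0014, -0.0012,  0.0006]), 'joint_torque': array([ -0.0117, -56.7868,  -5.8388, -27.9912,  -0.0691,   0.0242,
         0.    ]), 'ee_pos': array([ 0.146 , -0.6328,  0.2258]), 'ee_rot': array([[ 0.9744,  0.2248, -0.0004],
       [ 0.2248, -0.9744,  0.0017],
       [ 0.    , -0.0017, -1.    ]]), 'ft_force': array([-0.2217, -0.3917, -0.0252]), 'ft_torque': array([ 0.0394, -0.0098, -0.0023]), 'gripper_width': array(0.9987)}
```

View pics/top0.png

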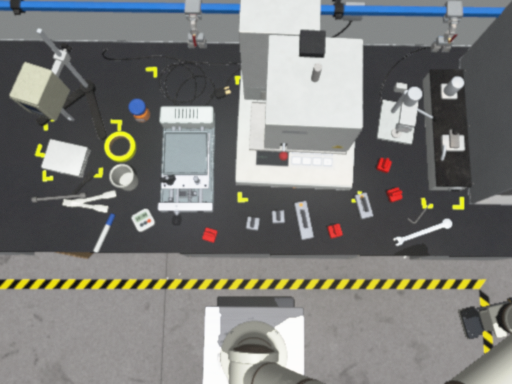

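View pics/side0.png

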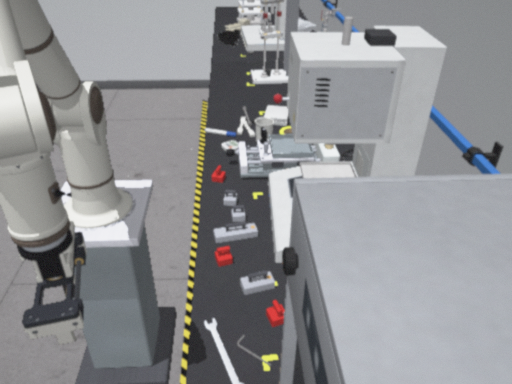

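Top view: the candidate steel weights are small (253,223), small (278,216), long (304,220) and mid (364,205). The red look-alikes at (210,235), (335,230), (395,195) and (385,164) are not meant. The tester is at about (187,160). I'll enlarge to confirm.

```bash
python3 - <<'E'
from h import *
im=cv2.imread('pics/top0.png')
a=cv2.resize(im[95:235,135:235],None,fx=4,fy=4,interpolation=3)
b=cv2.resize(im[185:255,195:395],None,fx=4,fy=4,interpolation=3)
cv2.imwrite('pics/c1.png',a[:, :]);cv2.imwrite('pics/c2.png',b)
E
```

```text
(no output)
```

View pics/c1.png

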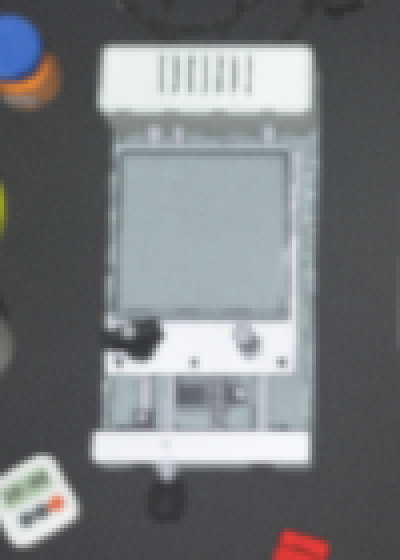

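View pics/c2.png

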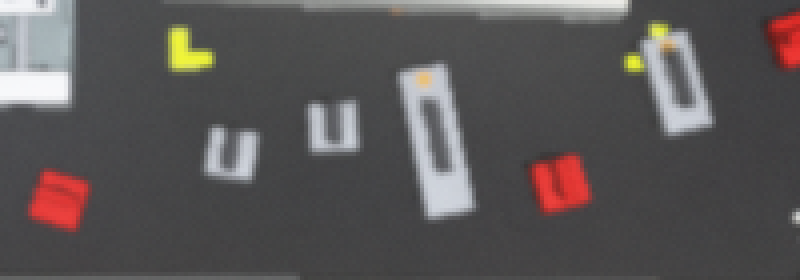

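Crops: the knob wing is about (167.8,180), the post (196,180), the rod knob (177,219). The weights in the crop are small, small, long and mid. The red ones differ clearly in colour.

```bash
cat >> h.py <<'E'
def rect(s,im,cx,cy,thr=110,z=.024,r=30):
    hsv=cv2.cvtColor(im,cv2.COLOR_RGB2HSV); m=((hsv[...,2]>thr)&(hsv[...,1]<60)).astype(np.uint8)
    x0,y0=int(cx-r),int(cy-r); w=np.zeros_like(m); w[y0:y0+2*r,x0:x0+2*r]=m[y0:y0+2*r,x0:x0+2*r]
    n,l,st,c=cv2.connectedComponentsWithStats(w)
    k=1+np.argmin([np.hypot(*(c[i]-[cx,cy]))+(1000 if st[i,4]<25 else 0) for i in range(1,n)])
    cs,_=cv2.findContours((l==k).astype(np.uint8),0,1); pts=np.array([p2w(s,u,v,z)[:2] for u,v in np.vstack(cs)[:,0]],np.float32)
    (c,(a,b),t)=cv2.minAreaRect(pts)
    if a<b: a,b,t=b,a,t-90
    return np.round(c,4),round(a,4),round(b,4),round(t,1)
E
python3 - <<'E'
from h import *
np.set_printoptions(precision=4,suppress=True)
s=load('top0')
for n,u,v in [('s1',253,223),('s2',278,216),('long',304,220),('mid',364,205)]: print(n,rect(s,s['img'],u,v))
for n,u,v,z in [('rod',176.75,219,.055),('wing',135+133/4,95+341/4,.13),('post',135+245/4,95+335/4,.121),('plateL',135+92/4,95+430/4,.06),('plateLnear',135+92/4,95+462/4,.06),('plateRnear',135+310/4,95+465/4,.06),('trayL near',135+115/4,95+318/4,.096),('trayRnear',135+292/4,95+318/4,.096),('trayRfar',135+290/4,95+152/4,.096),('trayLfar',135+122/4,95+152/4,.096),('liprnear',135+298/4,95+375/4,.074),('lipLnear',135+103/4,95+372/4,.074)]: print(n,p2w(s,u,v,z)[:2])
E
```

```text
s1 (array([0.4189, 0.0069]), 0.0428, 0.0424, 79.7)
s2 (array([ 0.4438, -0.0776]), 0.0401, 0.04, 0.7)
long (array([ 0.4326, -0.1626]), 0.1272, 0.0439, 11.1)
mid (array([ 0.4837, -0.3627]), 0.0852, 0.0436, 14.4)
rod [0.4254 0.2515]
wing [0.5369 0.2705]
post [0.5449 0.1845]
plateL [0.478  0.3138]
plateLnear [0.4517 0.3124]
plateRnear [0.4514 0.1361]
trayL near [0.5631 0.2924]
trayRnear [0.5649 0.1507]
trayRfar [0.7038 0.1567]
trayLfar [0.7019 0.2935]
liprnear [0.5228 0.1467]
lipLnear [0.5232 0.3043]
```

```bash
python3 - <<'E'
from h import *
im=cv2.imread('pics/side0.png')
cv2.imwrite('pics/c3.png',cv2.resize(im[100:200,200:350],None,fx=5,fy=5,interpolation=3))
E
```

```text
(no output)
```

View pics/c3.png

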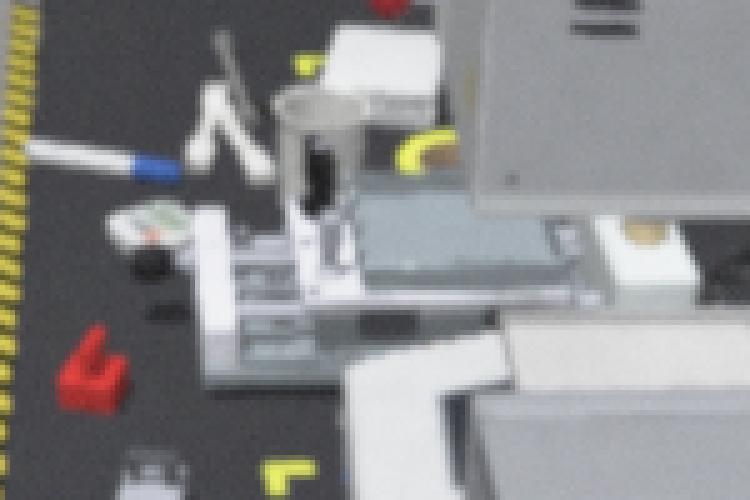

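```bash
python3 -m creep '[{"x":0,"y":0,"z":0,"roll":0.289,"claw":1},{"x":0,"y":0,"z":0,"roll":0.289,"claw":1},{"x":0,"y":0,"z":0,"roll":0.289,"claw":1}]' 20
python3 -m creep '[{"x":0.9,"y":-0.9,"z":0,"roll":0,"claw":1},{"x":0.9,"y":-0.9,"z":0,"roll":0,"claw":1},{"x":0.9,"y":-0.9,"z":0,"roll":0,"claw":1},{"x":0.9,"y":-0.9,"z":0,"roll":0,"claw":1},{"x":0.9,"y":-0.9,"z":0,"roll":0,"claw":1},{"x":0.9,"y":-0.9,"z":0,"roll":0,"claw":0},{"x":0.9,"y":-0.9,"z":0,"roll":0,"claw":0},{"x":0.9,"y":-0.9,"z":0,"roll":0,"claw":0}]'
python3 - <<'E'
from h import *
np.set_printoptions(precision=4,suppress=True)
r=ctrl.read_state();print(r['time'],np.array(r['qpos']),np.array(r['ee_pos']),np.array(r['ee_rot']))
s=load('side0'); print(p2w(s,200+155/5,100+262/5,.048), w2p(s,[.4192,.2515,.048]),w2p(s,[.389,.2515,.048]))
s=load('top0')
for z in (.0,.088): print('beaker',p2w(s,123,177,z))
print('timer',p2w(s,143.5,220,.019), 'bigfront', p2w(s,237,184,.12),p2w(s,354,187,.12))
E
```

```text
time: 0.35
ee_pos: [0.1461, -0.633, 0.2262]
ee_rot: [[1.0, -0.004, -0.0], [-0.004, -1.0, 0.001], [-0.0, -0.001, -1.0]]
ft_force: [0.2, 0.3, 0.0]
gripper_width: 0.998
time: 1.02
ee_pos: [0.3295, -0.4502, 0.227]
ee_rot: [[1.0, 0.01, 0.001], [0.01, -1.0, 0.001], [0.001, -0.001, -1.0]]
ft_force: [-0.3, -1.1, 0.3]
gripper_width: 0.828
1.0167 [ 1.2854  0.3419 -0.4851  1.7843  0.1789  1.059  -0.8243] [ 0.3295 -0.4502  0.227 ] [[ 0.9999  0.0103  0.001 ]
 [ 0.0103 -0.9999  0.0006]
 [ 0.001  -0.0006 -1.    ]]
[0.4289 0.2512 0.048 ] (np.float64(228.3405999770735), np.float64(152.41583391575222)) (np.float64(220.0393808955644), np.float64(152.57025484327687))
beaker [0.5748 0.4501 0.    ]
beaker [0.555  0.4245 0.088 ]
timer [0.4256 0.3674 0.019 ] bigfront [0.5298 0.0559 0.12  ] [ 0.5249 -0.3125  0.12  ]
```

```bash
python3 -m creep '[{"x":0.45,"y":-0.9,"z":0,"roll":0,"claw":0},{"x":0.45,"y":-0.9,"z":0,"roll":0,"claw":0},{"x":0.45,"y":-0.9,"z":0,"roll":0,"claw":0},{"x":0.45,"y":-0.9,"z":0,"roll":0,"claw":0},{"x":0.45,"y":-0.9,"z":0,"roll":0,"claw":0},{"x":0.45,"y":-0.9,"z":0,"roll":0,"claw":0}]'
python3 -m creep '[{"x":0,"y":-1,"z":0,"roll":0,"claw":0},{"x":0,"y":-1,"z":0,"roll":0,"claw":0},{"x":0,"y":-1,"z":0,"roll":0,"claw":0},{"x":0,"y":-1,"z":0,"roll":0,"claw":0},{"x":0,"y":-1,"z":0,"roll":0,"claw":0},{"x":0,"y":-1,"z":0,"roll":0,"claw":0}]'
python3 -m creep '[{"x":0,"y":-1,"z":0,"roll":0,"claw":0},{"x":0,"y":-1,"z":0,"roll":0,"claw":0},{"x":0,"y":-1,"z":0,"roll":0,"claw":0},{"x":0,"y":-1,"z":0,"roll":0,"claw":0},{"x":0,"y":-1,"z":0,"roll":0,"claw":0},{"x":0,"y":-1,"z":0,"roll":0,"claw":0}]'
python3 -m creep '[{"x":0,"y":-0.6,"z":0,"roll":0,"claw":0},{"x":0,"y":-0.6,"z":0,"roll":0,"claw":0},{"x":0,"y":-0.6,"z":0,"roll":0,"claw":0},{"x":0,"y":-0.6,"z":0,"roll":0,"claw":0},{"x":0,"y":-0.6,"z":0,"roll":0,"claw":0},{"x":0,"y":-0.6,"z":0,"roll":0,"claw":0}]'
cat >> h.py <<'E'
def goal(x,y,z,t=0):
    r=ctrl.read_state(); R=np.array(r['ee_rot']); d=R.T@(np.array([x,y,z])-np.array(r['ee_pos']))/.2
    tn=np.degrees(np.arctan2(R[1,0],R[0,0])); print('shift',np.round(d,3),'roll',round((tn-t)/45,3),'t',round(tn,2),'q',np.round(r['qpos'],2),'time',r['time'])
E
python3 -c "
from h import *
goal(.422,.2515,.030)"
```

```text
time: 1.52
ee_pos: [0.4192, -0.2674, 0.2272]
ee_rot: [[1.0, 0.01, 0.002], [0.01, -1.0, 0.002], [0.002, -0.002, -1.0]]
ft_force: [0.9, 0.5, 0.5]
gripper_width: 0.505
time: 2.02
ee_pos: [0.4162, -0.0685, 0.2271]
ee_rot: [[1.0, 0.009, 0.0], [0.009, -1.0, 0.001], [0.001, -0.001, -1.0]]
ft_force: [0.6, 0.5, 1.1]
gripper_width: 0.499
time: 2.52
ee_pos: [0.4168, 0.1322, 0.2276]
ee_rot: [[1.0, 0.009, 0.002], [0.009, -1.0, 0.004], [0.002, -0.004, -1.0]]
ft_force: [-0.4, 0.1, 0.4]
gripper_width: 0.5
time: 3.02
ee_pos: [0.4171, 0.2448, 0.2262]
ee_rot: [[1.0, -0.0, -0.001], [-0.0, -1.0, -0.001], [-0.001, 0.001, -1.0]]
ft_force: [-0.2, -0.9, -0.2]
gripper_width: 0.502
shift [ 0.025 -0.034  0.981] roll -0.0 t -0.02 q [ 0.24  0.29 -0.95  1.94  0.28  1.04 -2.41] time 3.0167
```

```bash
python3 -m creep '[{"x":0.025,"y":-0.034,"z":0.2,"roll":0,"claw":0},{"x":0.025,"y":-0.034,"z":0.4,"roll":0,"claw":0},{"x":0.025,"y":-0.034,"z":0.6,"roll":0,"claw":0},{"x":0.025,"y":-0.034,"z":0.75,"roll":0,"claw":0},{"x":0.025,"y":-0.034,"z":0.88,"roll":0,"claw":0},{"x":0.025,"y":-0.034,"z":0.98,"roll":0,"claw":0},{"x":0.025,"y":-0.034,"z":0.98,"roll":0,"claw":0},{"x":0.025,"y":-0.034,"z":0.98,"roll":0,"claw":0}]'
python3 -m creep '[{"x":0,"y":0,"z":0,"roll":0,"claw":-1},{"x":0,"y":0,"z":0,"roll":0,"claw":-1},{"x":0,"y":0,"z":0,"roll":0,"claw":-1},{"x":0,"y":0,"z":0,"roll":0,"claw":-1},{"x":0,"y":0,"z":0,"roll":0,"claw":-1}]' 40
python3 -c "
from h import *
print(ctrl.read_state()['ee_pos'],ctrl.read_state()['gripper_width']*92)"
```

```text
time: 3.68
ee_pos: [0.4215, 0.2509, 0.0302]
ee_rot: [[1.0, -0.002, -0.001], [-0.002, -1.0, -0.002], [-0.001, 0.002, -1.0]]
ft_force: [0.3, -0.3, 0.3]
gripper_width: 0.499
time: 4.1
ee_pos: [0.4229, 0.2561, 0.0323]
ee_rot: [[1.0, 0.001, 0.004], [0.001, -1.0, 0.005], [0.004, -0.005, -1.0]]
ft_force: [0.1, 5.1, -1.5]
gripper_width: 0.296
[0.42288932 0.25611717 0.03234782] 27.22669115867734
```

```bash
python3 -m creep '[{"x":-0.02,"y":-0.025,"z":0,"roll":0,"claw":-1},{"x":-0.04,"y":-0.025,"z":0,"roll":0,"claw":-1},{"x":-0.06,"y":-0.025,"z":0,"roll":0,"claw":-1},{"x":-0.075,"y":-0.025,"z":0,"roll":0,"claw":-1},{"x":-0.075,"y":-0.025,"z":0,"roll":0,"claw":-1},{"x":-0.075,"y":-0.025,"z":0,"roll":0,"claw":-1}]'
python3 -c "
from h import *
s=snap('top','top1');snap('side','side1')
im=cv2.imread('pics/top1.png')[95:235,115:235];b=cv2.imread('pics/side1.png')[110:210,200:300]
a=cv2.resize(im,None,fx=4,fy=4,interpolation=3);b=cv2.resize(b,(320,560) and None,fx=3,fy=3,interpolation=3)
c=np.zeros((560,780,3),np.uint8);c[:,:480]=a;c[:300,480:]=b;cv2.imwrite('pics/v1.png',c)"
```

```text
time: 4.6
ee_pos: [0.4079, 0.2561, 0.0321]
ee_rot: [[1.0, -0.002, 0.002], [-0.002, -1.0, -0.003], [0.002, 0.003, -1.0]]
ft_force: [0.2, -5.9, 6.6]
gripper_width: 0.299
```

View pics/v1.png

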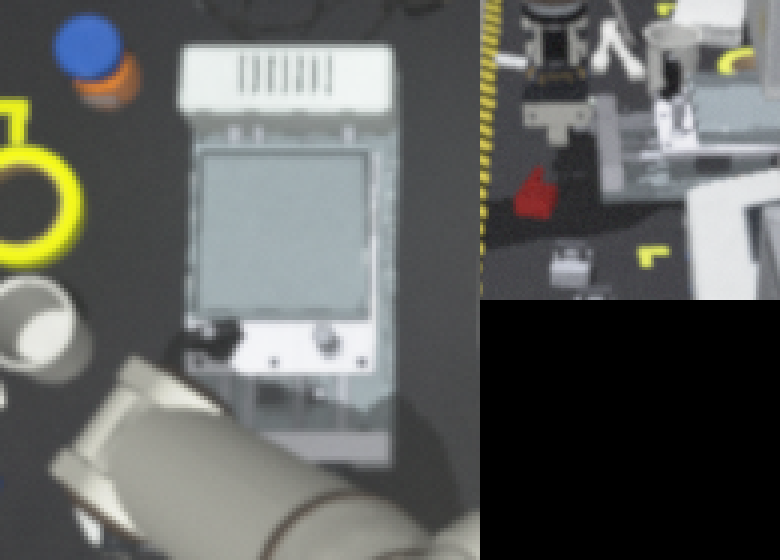

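Rod moved 15 mm with no residual x-force, and the picture shows the rod knob held and further out from the plate. Releasing, then on to the clamp knob.

```bash
python3 -m creep '[{"x":0,"y":0,"z":0,"roll":0,"claw":0},{"x":0,"y":0,"z":0,"roll":0,"claw":0},{"x":0,"y":0,"z":0,"roll":0,"claw":0},{"x":0,"y":0,"z":-0.2,"roll":0,"claw":0},{"x":0,"y":0,"z":-0.4,"roll":0,"claw":0},{"x":0,"y":0,"z":-0.6,"roll":0,"claw":0},{"x":0,"y":0,"z":-0.7,"roll":0,"claw":0},{"x":0,"y":0,"z":-0.7,"roll":0,"claw":0}]'
python3 -m creep '[{"x":0,"y":0,"z":0,"roll":-1,"claw":0},{"x":0,"y":0,"z":0,"roll":-1,"claw":0},{"x":0,"y":0,"z":0,"roll":-1,"claw":0},{"x":0,"y":0,"z":0,"roll":-1,"claw":0},{"x":0,"y":0,"z":0,"roll":-1,"claw":0},{"x":0,"y":0,"z":0,"roll":-1,"claw":0},{"x":0,"y":0,"z":0,"roll":-1,"claw":0}]'
python3 -m creep '[{"x":0,"y":0,"z":0,"roll":-1,"claw":0},{"x":0,"y":0,"z":0,"roll":-1,"claw":0},{"x":0,"y":0,"z":0,"roll":-1,"claw":0},{"x":0,"y":0,"z":0,"roll":-1,"claw":0},{"x":0,"y":0,"z":0,"roll":-1,"claw":0},{"x":0,"y":0,"z":0,"roll":-1,"claw":-0.1},{"x":0,"y":0,"z":0,"roll":-1,"claw":-0.1}]'
python3 -c "
from h import *
goal(.541,.273,.103,97)"
```

```text
time: 5.37
ee_pos: [0.4093, 0.261, 0.1759]
ee_rot: [[1.0, 0.0, 0.009], [0.0, -1.0, 0.005], [0.009, -0.005, -1.0]]
ft_force: [0.8, 0.6, 0.2]
gripper_width: 0.498
time: 5.95
ee_pos: [0.4057, 0.2584, 0.17]
ee_rot: [[0.702, 0.712, -0.001], [0.712, -0.702, 0.0], [-0.001, -0.001, -1.0]]
ft_force: [-0.0, -0.0, 0.2]
gripper_width: 0.498
time: 6.53
ee_pos: [0.4057, 0.2584, 0.17]
ee_rot: [[-0.007, 1.0, -0.001], [1.0, 0.007, 0.0], [0.0, -0.001, -1.0]]
ft_force: [-0.0, -0.1, 0.5]
gripper_width: 0.454
shift [0.068 0.677 0.334] roll -0.147 t 90.4 q [ 0.16  0.38 -0.93  2.01  0.37  0.94 -0.96] time 6.5333
```

```bash
python3 -m creep '[{"x":0.07,"y":0.68,"z":0,"roll":-0.147,"claw":-0.1},{"x":0.07,"y":0.68,"z":0,"roll":-0.147,"claw":-0.1},{"x":0.07,"y":0.68,"z":0,"roll":-0.147,"claw":-0.1},{"x":0.07,"y":0.68,"z":0,"roll":-0.147,"claw":-0.1},{"x":0.07,"y":0.68,"z":0,"roll":-0.147,"claw":-0.1},{"x":0.07,"y":0.68,"z":0,"roll":-0.147,"claw":-0.1}]' 30
python3 -c "
from h import *
goal(.541,.273,.103,97)
s=snap('side','side2');snap('top','top2');a=s['img'][90:190,220:340,::-1];b=load('top2')['img'][100:230,120:240,::-1]
a=cv2.resize(a,None,fx=3.3,fy=4,interpolation=3);b=cv2.resize(b,None,fx=3.3,fy=4,interpolation=3)
c=np.zeros((520,800,3),np.uint8);c[:400,:396]=a;c[:,400:796]=b;cv2.imwrite('pics/v2.png',c)"
```

```text
time: 7.03
ee_pos: [0.5415, 0.2726, 0.1695]
ee_rot: [[-0.115, 0.993, -0.003], [0.993, 0.115, 0.0], [0.001, -0.003, -1.0]]
ft_force: [-0.9, -0.1, 0.8]
gripper_width: 0.451
shift [ 0.002 -0.001  0.332] roll -0.009 t 96.6 q [ 0.1   0.6  -0.85  1.71  0.5   1.07 -0.79] time 7.0333
```

View pics/v2.png

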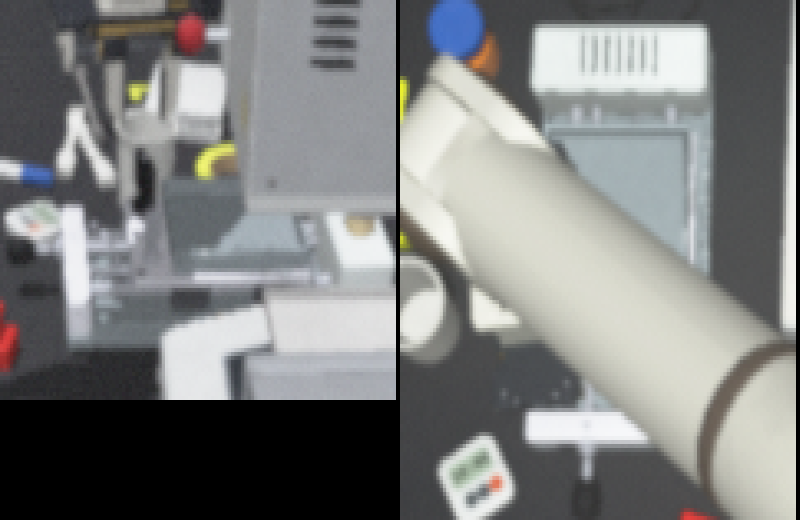

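The rod knob is visibly further out, at (297,224) full-frame, and the open fingers straddle the wing. Descend and close.

```bash
python3 -m creep '[{"x":0,"y":0,"z":0.1,"roll":0,"claw":-0.1},{"x":0,"y":0,"z":0.2,"roll":0,"claw":-0.1},{"x":0,"y":0,"z":0.28,"roll":0,"claw":-0.1},{"x":0,"y":0,"z":0.33,"roll":0,"claw":-0.1},{"x":0,"y":0,"z":0.33,"roll":0,"claw":-0.1}]' 
python3 -m creep '[{"x":0,"y":0,"z":0,"roll":0,"claw":-1},{"x":0,"y":0,"z":0,"roll":0,"claw":-1},{"x":0,"y":0,"z":0,"roll":0,"claw":-1},{"x":0,"y":0,"z":0,"roll":0,"claw":-1},{"x":0,"y":0,"z":0,"roll":0,"claw":-1},{"x":0,"y":0,"z":0,"roll":0,"claw":-1}]' 30
python3 -m creep '[{"x":0,"y":0,"z":0,"roll":-0.1,"claw":-1},{"x":0,"y":0,"z":0,"roll":-0.2,"claw":-1},{"x":0,"y":0,"z":0,"roll":-0.3,"claw":-1},{"x":0,"y":0,"z":0,"roll":-0.3,"claw":-1}]' 
python3 -c "
from h import *
r=ctrl.read_state();print(r['ft_torque'],r['gripper_width']*92)"
```

```text
time: 7.55
ee_pos: [0.5398, 0.2716, 0.1028]
ee_rot: [[-0.117, 0.993, -0.003], [0.993, 0.117, -0.002], [-0.002, -0.004, -1.0]]
ft_force: [0.7, -1.1, 0.5]
gripper_width: 0.448
time: 8.05
ee_pos: [0.5431, 0.2733, 0.106]
ee_rot: [[-0.115, 0.993, 0.002], [0.993, 0.115, 0.001], [0.001, 0.002, -1.0]]
ft_force: [0.9, 1.1, 4.9]
gripper_width: 0.149
time: 8.38
ee_pos: [0.5435, 0.2734, 0.106]
ee_rot: [[-0.347, 0.938, 0.003], [0.938, 0.347, 0.002], [0.001, 0.003, -1.0]]
ft_force: [1.8, 0.6, 5.4]
gripper_width: 0.151
[ 0.34579515 -0.49485886  0.05700263] 13.923091142855366
```

```bash
python3 -m creep '[{"x":0,"y":0,"z":0,"roll":-0.15,"claw":-1},{"x":0,"y":0,"z":0,"roll":-0.3,"claw":-1},{"x":0,"y":0,"z":0,"roll":-0.45,"claw":-1},{"x":0,"y":0,"z":0,"roll":-0.6,"claw":-1},{"x":0,"y":0,"z":0,"roll":-0.75,"claw":-1},{"x":0,"y":0,"z":0,"roll":-0.75,"claw":-1}]' 
python3 -m creep '[{"x":0,"y":0,"z":0,"roll":-0.15,"claw":-1},{"x":0,"y":0,"z":0,"roll":-0.3,"claw":-1},{"x":0,"y":0,"z":0,"roll":-0.45,"claw":-1},{"x":0,"y":0,"z":0,"roll":-0.6,"claw":-1},{"x":0,"y":0,"z":0,"roll":-0.73,"claw":-1},{"x":0,"y":0,"z":0,"roll":-0.73,"claw":-1},{"x":0,"y":0,"z":0,"roll":-0.73,"claw":-1}]' 
python3 -c "
from h import *
r=ctrl.read_state();print(r['ft_torque'],r['gripper_width']*92);goal(.543,.273,.106,180)"
```

```text
time: 8.88
ee_pos: [0.5431, 0.2748, 0.106]
ee_rot: [[-0.811, 0.585, 0.002], [0.585, 0.811, 0.004], [0.001, 0.005, -1.0]]
ft_force: [0.9, 4.4, 4.9]
gripper_width: 0.146
time: 9.47
ee_pos: [0.5423, 0.2771, 0.106]
ee_rot: [[-0.998, 0.057, 0.002], [0.057, 0.998, 0.008], [-0.001, 0.008, -1.0]]
ft_force: [1.7, 10.1, 1.1]
gripper_width: 0.147
[ 2.18660667 -0.45983138  0.03549515] 13.494568320087522
shift [-0.004 -0.02   0.   ] roll -0.072 t 176.75 q [ 0.23  0.82 -1.09  1.74  0.81  1.09  0.38] time 9.4667
```

```bash
python3 -m creep '[{"x":0,"y":0.03,"z":0,"roll":0,"claw":-1},{"x":0.05,"y":0.03,"z":0,"roll":0,"claw":-1},{"x":0.1,"y":0.03,"z":0,"roll":0,"claw":-1},{"x":0.15,"y":0.03,"z":0,"roll":0,"claw":-1},{"x":0.15,"y":0.03,"z":0,"roll":0,"claw":-1}]' 50
python3 -c "
from h import *
r=ctrl.read_state();print(r['ft_torque'],r['gripper_width']*92,r['ft_force'])"
```

```text
time: 9.88
ee_pos: [0.5119, 0.2773, 0.1059]
ee_rot: [[-0.998, 0.06, 0.0], [0.06, 0.998, -0.007], [-0.001, -0.006, -1.0]]
ft_force: [-3.1, -6.8, 13.9]
gripper_width: 0.151
[-1.343322    0.57201049 -0.02684414] 13.892321363931364 [-3.10835237 -6.78246295 13.85392912]
```

```bash
python3 -m creep '[{"x":0.03,"y":-0.01,"z":0,"roll":0,"claw":-1},{"x":0.06,"y":-0.01,"z":0,"roll":0,"claw":-1},{"x":0.06,"y":-0.01,"z":0,"roll":0,"claw":-1}]'
python3 -m creep '[{"x":0.03,"y":0,"z":0,"roll":0,"claw":-1},{"x":0.06,"y":0,"z":0,"roll":0,"claw":-1},{"x":0.06,"y":0,"z":0,"roll":0,"claw":-1}]'
python3 -m creep '[{"x":0.02,"y":0,"z":0,"roll":0,"claw":-1},{"x":0.04,"y":0,"z":0,"roll":0,"claw":-1},{"x":0.04,"y":0,"z":0,"roll":0,"claw":-1}]'
python3 -c "
from h import *
r=ctrl.read_state();print(r['ft_torque'],r['gripper_width']*92,r['ft_force'])"
```

```text
time: 10.13
ee_pos: [0.5085, 0.2771, 0.1061]
ee_rot: [[-0.998, 0.064, 0.013], [0.064, 0.998, 0.0], [-0.013, 0.001, -1.0]]
ft_force: [18.3, 0.0, -3.6]
gripper_width: 0.147
time: 10.38
ee_pos: [0.5072, 0.2769, 0.1064]
ee_rot: [[-0.997, 0.07, 0.028], [0.07, 0.998, 0.005], [-0.027, 0.006, -1.0]]
ft_force: [44.4, 4.7, -24.2]
gripper_width: 0.153
time: 10.63
ee_pos: [0.5054, 0.2768, 0.1068]
ee_rot: [[-0.997, 0.073, 0.035], [0.074, 0.997, 0.007], [-0.035, 0.009, -0.999]]
ft_force: [58.4, 6.5, -32.8]
gripper_width: 0.145
[ 1.50995726e+00 -1.28031033e+01 -3.44569776e-03] 13.312162295567273 [ 58.37876561   6.47698057 -32.84614041]
```

```bash
python3 -m creep '[{"x":-0.06,"y":0,"z":0,"roll":0,"claw":-1},{"x":-0.11,"y":0,"z":0,"roll":0,"claw":-1},{"x":-0.11,"y":0,"z":0,"roll":0,"claw":-1}]'
python3 -c "
from h import *
r=ctrl.read_state();print(r['ft_torque'],r['gripper_width']*92,r['ft_force'])
s=snap('side','side3');snap('top','top3');a=s['img'][90:190,220:340,::-1];b=load('top3')['img'][100:230,120:240,::-1]
a=cv2.resize(a,None,fx=3.3,fy=4,interpolation=3);b=cv2.resize(b,None,fx=3.3,fy=4,interpolation=3)
c=np.zeros((520,800,3),np.uint8);c[:400,:396]=a;c[:,400:796]=b;cv2.imwrite('pics/v3.png',c)"
```

```text
time: 10.88
ee_pos: [0.5074, 0.2771, 0.1062]
ee_rot: [[-0.998, 0.065, 0.004], [0.065, 0.998, -0.001], [-0.004, -0.001, -1.0]]
ft_force: [6.8, -3.6, 13.4]
gripper_width: 0.147
[-0.90334245 -1.85884068 -0.06585006] 13.480223981488132 [ 6.82944261 -3.63842028 13.37529166]
```

View pics/v3.png

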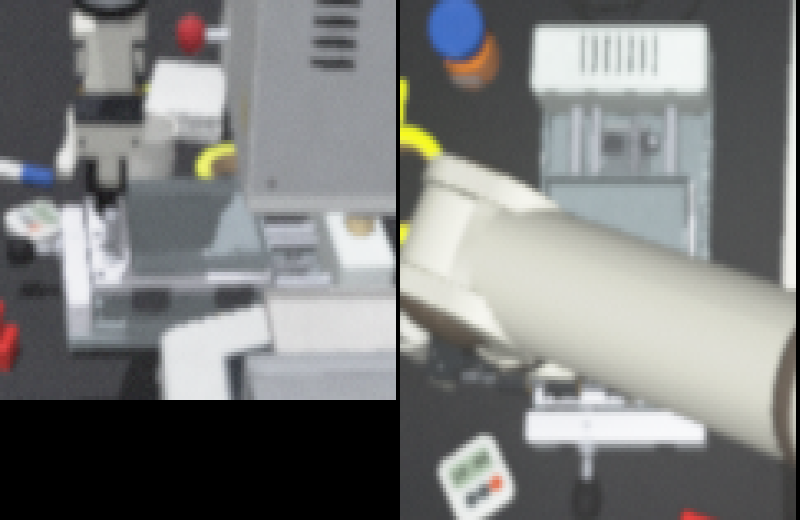

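Rod knob stands out at the middle click, wing along the slide, and the carriage is at the near end, blocked at about 58 N. Now I'll turn the knob shut while keeping a light pull.

```bash
python3 -m creep '[{"x":0,"y":0,"z":0,"roll":0.15,"claw":-1},{"x":0,"y":0,"z":0,"roll":0.3,"claw":-1},{"x":0,"y":0,"z":0,"roll":0.45,"claw":-1},{"x":0,"y":0,"z":0,"roll":0.6,"claw":-1},{"x":0,"y":0,"z":0,"roll":0.75,"claw":-1},{"x":0,"y":0,"z":0,"roll":0.9,"claw":-1},{"x":0,"y":0,"z":0,"roll":0.9,"claw":-1}]' 
python3 -m creep '[{"x":0,"y":0,"z":0,"roll":0.15,"claw":-1},{"x":0,"y":0,"z":0,"roll":0.3,"claw":-1},{"x":0,"y":0,"z":0,"roll":0.45,"claw":-1},{"x":0,"y":0,"z":0,"roll":0.6,"claw":-1},{"x":0,"y":0,"z":0,"roll":0.75,"claw":-1},{"x":0,"y":0,"z":0,"roll":0.85,"claw":-1},{"x":0,"y":0,"z":0,"roll":0.85,"claw":-1}]' 
python3 -c "
from h import *
r=ctrl.read_state();print(r['ft_torque'],r['gripper_width']*92,r['ft_force']);goal(.543,.273,.106,97)"
```

```text
time: 11.57
ee_pos: [0.5066, 0.2753, 0.1063]
ee_rot: [[-0.713, 0.701, 0.006], [0.701, 0.713, -0.005], [-0.008, 0.001, -1.0]]
ft_force: [5.8, -6.8, 10.8]
gripper_width: 0.148
time: 12.15
ee_pos: [0.5049, 0.2745, 0.1063]
ee_rot: [[-0.129, 0.992, 0.003], [0.992, 0.129, -0.007], [-0.007, 0.002, -1.0]]
ft_force: [1.7, -9.0, 14.8]
gripper_width: 0.149
[-1.92390642 -0.16996254  0.04681706] 13.667994903482985 [ 1.71128182 -8.95828912 14.82651692]
shift [-0.032  0.188  0.002] roll 0.009 t 97.41 q [ 0.06  0.63 -0.81  1.83  0.57  0.93 -0.88] time 12.15
```

```bash
python3 -m creep '[{"x":0,"y":0.02,"z":0,"roll":0,"claw":-1},{"x":0,"y":0.04,"z":0,"roll":0,"claw":-1},{"x":0,"y":0.06,"z":0,"roll":0,"claw":-1},{"x":0,"y":0.06,"z":0,"roll":0,"claw":-1}]' 
python3 -m creep '[{"x":0,"y":-0.06,"z":0,"roll":0,"claw":-1},{"x":0,"y":-0.1,"z":0,"roll":0,"claw":-1},{"x":0,"y":-0.06,"z":0,"roll":0,"claw":-1}]' 
python3 -m creep '[{"x":0,"y":0,"z":0,"roll":0,"claw":-0.3},{"x":0,"y":0,"z":0,"roll":0,"claw":-0.1},{"x":0,"y":0,"z":0,"roll":0,"claw":-0.1},{"x":0,"y":0,"z":-0.2,"roll":0,"claw":-0.1},{"x":0,"y":0,"z":-0.4,"roll":0,"claw":-0.1},{"x":0,"y":0,"z":-0.6,"roll":0,"claw":-0.1},{"x":0,"y":0,"z":-0.6,"roll":0,"claw":-0.1}]'
python3 -c "
from h import *
goal(.419,.04,.226,90)"
```

```text
time: 12.48
ee_pos: [0.5079, 0.2748, 0.106]
ee_rot: [[-0.135, 0.991, -0.012], [0.991, 0.135, -0.014], [-0.013, -0.014, -1.0]]
ft_force: [-21.8, -17.7, 39.7]
gripper_width: 0.146
time: 12.73
ee_pos: [0.5062, 0.2745, 0.1062]
ee_rot: [[-0.132, 0.991, 0.006], [0.991, 0.132, -0.005], [-0.006, 0.005, -1.0]]
ft_force: [-4.6, -10.4, 18.1]
gripper_width: 0.149
time: 13.32
ee_pos: [0.5049, 0.2826, 0.2321]
ee_rot: [[-0.139, 0.99, 0.009], [0.99, 0.139, 0.006], [0.004, 0.01, -1.0]]
ft_force: [0.0, 1.3, 0.6]
gripper_width: 0.447
shift [-1.141 -0.595  0.02 ] roll 0.178 t 98.02 q [ 0.14  0.48 -0.93  1.73  0.42  1.13 -0.77] time 13.3167
```

Lock verified: pushing out gives −22 N with about 3 mm of total arm and play motion. Moving back to where the view of the tray is clear.

```bash
python3 -m creep '[{"x":-0.1,"y":-0.25,"z":0,"roll":-0.15,"claw":-0.1},{"x":-0.2,"y":-0.48,"z":0,"roll":-0.3,"claw":-0.1},{"x":-0.2,"y":-0.48,"z":0,"roll":-0.45,"claw":-0.1},{"x":-0.2,"y":-0.48,"z":0,"roll":-0.6,"claw":-0.1},{"x":-0.2,"y":-0.48,"z":0,"roll":-0.75,"claw":-0.1},{"x":-0.2,"y":-0.48,"z":0,"roll":-0.91,"claw":-0.1},{"x":-0.2,"y":-0.48,"z":0,"roll":-0.91,"claw":-0.1},{"x":-0.2,"y":-0.48,"z":0,"roll":-0.91,"claw":-0.1}]' 
python3 -m creep '[{"x":0,"y":0,"z":0,"roll":-0.9,"claw":-0.1},{"x":0,"y":0,"z":0,"roll":-0.9,"claw":-0.1},{"x":0,"y":0,"z":0,"roll":-0.9,"claw":-0.1},{"x":0,"y":0,"z":0,"roll":-0.9,"claw":-0.1},{"x":0,"y":0,"z":0,"roll":-0.9,"claw":-0.1},{"x":0,"y":0,"z":0,"roll":-0.9,"claw":-0.1},{"x":0,"y":0,"z":0,"roll":-0.9,"claw":-0.1}]' 
python3 -c "
from h import *
s=snap('top','top4')
for n,u,v in [('s1',253,223),('s2',278,216),('long',304,220),('mid',364,205)]: print(n,rect(s,s['img'],u,v))
goal(.433,-.1626,.226,191)
a=cv2.resize(s['img'][110:240,130:240,::-1],None,fx=3.3,fy=4,interpolation=3);b=cv2.resize(s['img'][180:250,240:380,::-1],None,fx=3,fy=3,interpolation=3)
c=np.zeros((520,800,3),np.uint8);c[:,:363]=a;c[:210,370:790]=b;cv2.imwrite('pics/v4.png',c)"
```

```text
time: 13.98
ee_pos: [0.4124, 0.2259, 0.2244]
ee_rot: [[-0.751, 0.66, -0.001], [0.66, 0.751, 0.0], [0.001, -0.001, -1.0]]
ft_force: [-0.3, 0.6, -0.1]
gripper_width: 0.448
time: 14.57
ee_pos: [0.4127, 0.226, 0.2243]
ee_rot: [[-1.0, 0.011, -0.001], [0.011, 1.0, 0.0], [0.001, 0.0, -1.0]]
ft_force: [-0.3, -0.8, -1.0]
gripper_width: 0.451
s1 (array([0.3949, 0.0231]), 0.1622, 0.142, -89.3)
s2 (array([ 0.4438, -0.0776]), 0.0401, 0.0399, 0.7)
long (array([ 0.4326, -0.1627]), 0.1272, 0.0442, 11.1)
mid (array([ 0.4837, -0.3627]), 0.0852, 0.0437, 14.4)
shift [-0.13  -1.941 -0.009] roll -0.263 t 179.17 q [ 0.54  0.47 -1.36  1.97  0.51  1.12  0.52] time 14.6167
```

View pics/v4.png

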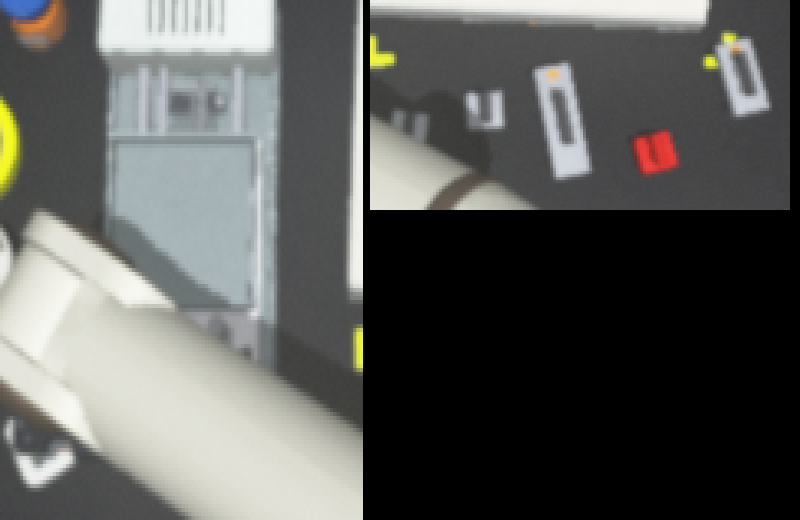

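```bash
python3 -m creep '[{"x":-0.13,"y":-0.97,"z":0,"roll":-0.263,"claw":0},{"x":-0.13,"y":-0.97,"z":0,"roll":-0.263,"claw":0},{"x":-0.13,"y":-0.97,"z":0,"roll":-0.263,"claw":0},{"x":-0.13,"y":-0.97,"z":0,"roll":-0.263,"claw":0},{"x":-0.13,"y":-0.97,"z":0,"roll":-0.263,"claw":0},{"x":-0.13,"y":-0.97,"z":0,"roll":-0.263,"claw":0}]'
python3 -c "
from h import *
s=load('top4')
for u,v in [(163.9,160),(207.3,160),(185,144.25),(185,187)]: print(p2w(s,u,v,.096)[:2])
s=load('top0');print([p2w(s,135+u/4,95+v/4,.096)[:2] for u,v in ((122,152),(290,152),(120,318),(290,318))])
goal(.433,-.1626,.226,191)"
```

```text
time: 15.12
ee_pos: [0.4377, 0.0246, 0.2238]
ee_rot: [[-0.984, -0.18, -0.002], [-0.18, 0.984, -0.003], [0.002, -0.002, -1.0]]
ft_force: [0.1, -0.4, -0.5]
gripper_width: 0.499
[0.61102514 0.29425995]
[0.61287804 0.15446135]
[0.66467937 0.22847975]
[0.52303504 0.22268165]
[array([0.70190277, 0.29351944]), array([0.70378437, 0.15673742]), array([0.5631169 , 0.28838136]), array([0.56488478, 0.15227418])]
shift [ 0.191 -0.916 -0.009] roll -8.014 t -169.63 q [ 1.1   0.47 -1.49  2.04  0.52  1.12  1.13] time 15.1167
```

q3 is nearing its limit in this wrist family, so I'll turn half a turn back (equivalent grasp) while moving to the long weight.

```bash
python3 -m creep '[{"x":0.19,"y":-0.91,"z":0,"roll":1,"claw":0},{"x":0.19,"y":-0.91,"z":0,"roll":1,"claw":0},{"x":0.19,"y":-0.91,"z":0,"roll":1,"claw":0},{"x":0.19,"y":-0.91,"z":0,"roll":1,"claw":0},{"x":0.19,"y":-0.91,"z":0,"roll":1,"claw":0},{"x":0.19,"y":-0.91,"z":0,"roll":1,"claw":0},{"x":0.19,"y":-0.91,"z":0,"roll":1,"claw":0}]'
for i in 1 2 ; do python3 -m creep '[{"x":0,"y":0,"z":0,"roll":1,"claw":0},{"x":0,"y":0,"z":0,"roll":1,"claw":0},{"x":0,"y":0,"z":0,"roll":1,"claw":0},{"x":0,"y":0,"z":0,"roll":1,"claw":0},{"x":0,"y":0,"z":0,"roll":1,"claw":0},{"x":0,"y":0,"z":0,"roll":1,"claw":0},{"x":0,"y":0,"z":0,"roll":1,"claw":0}]'; done
python3 -c "
from h import *
goal(.433,-.1626,.226,11)"
```

```text
time: 15.7
ee_pos: [0.4353, -0.1557, 0.2248]
ee_rot: [[-0.823, 0.568, 0.0], [0.568, 0.823, 0.0], [-0.0, 0.0, -1.0]]
ft_force: [-0.1, 1.5, 0.6]
gripper_width: 0.504
time: 16.28
ee_pos: [0.4356, -0.1536, 0.225]
ee_rot: [[-0.184, 0.983, 0.001], [0.983, 0.184, -0.001], [-0.001, 0.001, -1.0]]
ft_force: [-0.7, -0.5, 0.6]
gripper_width: 0.499
time: 16.87
ee_pos: [0.4357, -0.1536, 0.225]
ee_rot: [[0.565, 0.825, 0.001], [0.825, -0.565, -0.0], [0.0, 0.001, -1.0]]
ft_force: [0.8, -0.5, -0.2]
gripper_width: 0.502
shift [-0.045  0.014 -0.005] roll 0.992 t 55.63 q [ 1.13  0.24 -0.95  1.99  0.23  1.02 -0.53] time 16.8667
```

```bash
python3 -m creep '[{"x":-0.045,"y":0.014,"z":0.1,"roll":0.992,"claw":-0.4},{"x":-0.045,"y":0.014,"z":0.2,"roll":0.992,"claw":-0.4},{"x":-0.045,"y":0.014,"z":0.3,"roll":0.992,"claw":-0.4},{"x":-0.045,"y":0.014,"z":0.4,"roll":0.992,"claw":-0.4},{"x":-0.045,"y":0.014,"z":0.5,"roll":0.992,"claw":-0.4},{"x":-0.045,"y":0.014,"z":0.6,"roll":0.992,"claw":-0.4},{"x":-0.045,"y":0.014,"z":0.6,"roll":0.992,"claw":-0.4},{"x":-0.045,"y":0.014,"z":0.6,"roll":0.992,"claw":-0.4}]'
python3 -c "
from h import *
goal(.433,-.1626,.030,11)
s=snap('side','side5');cv2.imwrite('pics/v5.png',cv2.resize(s['img'][140:300,180:340,::-1],None,fx=3.5,fy=3.5,interpolation=3))"
```

```text
time: 17.53
ee_pos: [0.4321, -0.1622, 0.1038]
ee_rot: [[0.98, 0.197, -0.002], [0.197, -0.98, 0.001], [-0.001, -0.001, -1.0]]
ft_force: [-0.6, -0.1, -0.8]
gripper_width: 0.3
shift [0.005 0.003 0.369] roll 0.008 t 11.38 q [ 0.88  0.4  -0.68  2.1   0.36  0.76 -1.4 ] time 17.5333
```

View pics/v5.png

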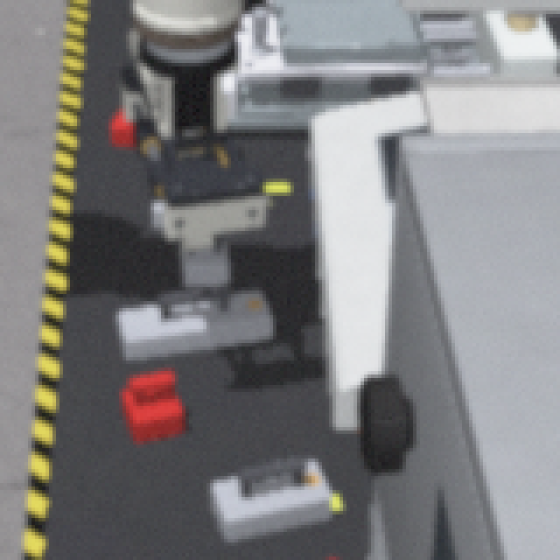

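Fingers are over the long weight's handle (at about (205,290) in the crop), aligned. Grasp and lift.

```bash
python3 -m creep '[{"x":0,"y":0,"z":0.1,"roll":0,"claw":-0.4},{"x":0,"y":0,"z":0.2,"roll":0,"claw":-0.4},{"x":0,"y":0,"z":0.3,"roll":0,"claw":-0.4},{"x":0,"y":0,"z":0.365,"roll":0,"claw":-0.4},{"x":0,"y":0,"z":0.365,"roll":0,"claw":-0.4},{"x":0,"y":0,"z":0.365,"roll":0,"claw":-0.4}]'
python3 -m creep '[{"x":0,"y":0,"z":0,"roll":0,"claw":-1},{"x":0,"y":0,"z":0,"roll":0,"claw":-1},{"x":0,"y":0,"z":0,"roll":0,"claw":-1},{"x":0,"y":0,"z":0,"roll":0,"claw":-1}]' 50
python3 -m creep '[{"x":0,"y":0,"z":-0.05,"roll":0,"claw":-1},{"x":0,"y":0,"z":-0.15,"roll":0,"claw":-1},{"x":0,"y":0,"z":-0.3,"roll":0,"claw":-1},{"x":0,"y":0,"z":-0.5,"roll":0,"claw":-1},{"x":0,"y":0,"z":-0.7,"roll":0,"claw":-1},{"x":0,"y":0,"z":-0.85,"roll":0,"claw":-1},{"x":0,"y":0,"z":-0.85,"roll":0,"claw":-1}]'
python3 -c "
from h import *
r=ctrl.read_state();print(r['ft_torque']);goal(.597,.2265+.044,.2,0);goal(.597,.2265-.044,.2,0)"
```

```text
time: 18.08
ee_pos: [0.433, -0.1631, 0.0321]
ee_rot: [[0.98, 0.201, 0.0], [0.201, -0.98, 0.0], [0.0, -0.0, -1.0]]
ft_force: [0.5, -0.3, -0.2]
gripper_width: 0.3
time: 18.42
ee_pos: [0.4334, -0.1619, 0.0328]
ee_rot: [[0.979, 0.202, 0.002], [0.202, -0.979, 0.001], [0.002, -0.001, -1.0]]
ft_force: [-1.1, 3.9, 5.4]
gripper_width: 0.109
time: 19.0
ee_pos: [0.4358, -0.1645, 0.2076]
ee_rot: [[0.98, 0.201, 0.008], [0.201, -0.98, -0.006], [0.007, 0.007, -1.0]]
ft_force: [2.9, -0.6, -9.8]
gripper_width: 0.116
[-0.08762215 -0.49175095  0.02201596]
shift [ 1.226 -1.969  0.033] roll 0.258 t 11.6 q [ 1.    0.23 -0.78  2.02  0.2   0.96 -1.25] time 19.0
shift [ 1.138 -1.538  0.035] roll 0.258 t 11.6 q [ 1.    0.23 -0.78  2.02  0.2   0.96 -1.25] time 19.0
```

```bash
python3 -m creep '[{"x":0.1,"y":-0.1,"z":0,"roll":0.236,"claw":-1},{"x":0.1,"y":-0.25,"z":0,"roll":0.236,"claw":-1},{"x":0.2,"y":-0.4,"z":0,"roll":0.236,"claw":-1},{"x":0.2,"y":-0.55,"z":0,"roll":0.236,"claw":-1},{"x":0.2,"y":-0.7,"z":0,"roll":0.236,"claw":-1},{"x":0.2,"y":-0.85,"z":0,"roll":0.236,"claw":-1},{"x":0.2,"y":-0.98,"z":0,"roll":0.236,"claw":-1},{"x":0.2,"y":-0.98,"z":0,"roll":0.236,"claw":-1}]'
python3 -m creep '[{"x":0,"y":-0.1,"z":0,"roll":0,"claw":-1},{"x":0,"y":-0.25,"z":0,"roll":0,"claw":-1},{"x":0,"y":-0.4,"z":0,"roll":0,"claw":-1},{"x":0,"y":-0.55,"z":0,"roll":0,"claw":-1},{"x":0,"y":-0.7,"z":0,"roll":0,"claw":-1},{"x":0,"y":-0.85,"z":0,"roll":0,"claw":-1},{"x":0,"y":-0.95,"z":0,"roll":0,"claw":-1},{"x":0,"y":-0.95,"z":0,"roll":0,"claw":-1}]'
python3 -c "
from h import *
goal(.597,.2705,.2,1)"
```

```text
time: 19.67
ee_pos: [0.4289, 0.0425, 0.2005]
ee_rot: [[1.0, 0.025, -0.003], [0.025, -1.0, 0.003], [-0.003, -0.003, -1.0]]
ft_force: [-0.3, 0.7, -9.3]
gripper_width: 0.111
time: 20.33
ee_pos: [0.4271, 0.2317, 0.201]
ee_rot: [[1.0, 0.024, -0.001], [0.024, -1.0, 0.004], [-0.001, -0.004, -1.0]]
ft_force: [-0.3, 0.8, -9.5]
gripper_width: 0.118
shift [ 0.854 -0.174  0.005] roll 0.008 t 1.35 q [ 0.24  0.33 -0.93  1.97  0.31  0.99 -2.38] time 20.3333
```

```bash
python3 -m creep '[{"x":0.1,"y":-0.02,"z":0,"roll":0,"claw":-1},{"x":0.25,"y":-0.05,"z":0,"roll":0,"claw":-1},{"x":0.4,"y":-0.1,"z":0,"roll":0,"claw":-1},{"x":0.55,"y":-0.15,"z":0,"roll":0,"claw":-1},{"x":0.7,"y":-0.174,"z":0,"roll":0,"claw":-1},{"x":0.8,"y":-0.174,"z":0,"roll":0,"claw":-1},{"x":0.853,"y":-0.174,"z":0,"roll":0,"claw":-1},{"x":0.853,"y":-0.174,"z":0,"roll":0,"claw":-1}]'
python3 -m creep '[{"x":0,"y":0,"z":0.05,"roll":0,"claw":-1},{"x":0,"y":0,"z":0.13,"roll":0,"claw":-1},{"x":0,"y":0,"z":0.2,"roll":0,"claw":-1},{"x":0,"y":0,"z":0.27,"roll":0,"claw":-1},{"x":0,"y":0,"z":0.32,"roll":0,"claw":-1},{"x":0,"y":0,"z":0.32,"roll":0,"claw":-1},{"x":0,"y":0,"z":0.32,"roll":0,"claw":-1}]'
python3 -c "
from h import *
r=ctrl.read_state();print(r['ft_torque'],r['gripper_width']*92);goal(.597,.2705,.1115,1)"
```

```text
time: 21.0
ee_pos: [0.6012, 0.2612, 0.1985]
ee_rot: [[1.0, 0.013, -0.002], [0.013, -1.0, -0.002], [-0.002, 0.002, -1.0]]
ft_force: [0.4, -1.1, -9.5]
gripper_width: 0.118
time: 21.58
ee_pos: [0.5983, 0.2639, 0.1367]
ee_rot: [[1.0, 0.017, -0.002], [0.017, -1.0, -0.001], [-0.002, 0.001, -1.0]]
ft_force: [0.7, 0.2, -8.7]
gripper_width: 0.116
[ 0.02612114 -0.01112545 -0.06075033] 10.699660379173551
shift [-0.006 -0.033  0.126] roll -0.0 t 0.99 q [ 0.06  0.69 -0.76  1.6   0.53  1.06 -2.4 ] time 21.5833
```

```bash
python3 -m creep '[{"x":-0.006,"y":-0.033,"z":0,"roll":0,"claw":-1},{"x":-0.006,"y":-0.033,"z":0.04,"roll":0,"claw":-1},{"x":-0.006,"y":-0.033,"z":0.07,"roll":0,"claw":-1},{"x":-0.006,"y":-0.033,"z":0.1,"roll":0,"claw":-1},{"x":-0.006,"y":-0.033,"z":0.126,"roll":0,"claw":-1},{"x":-0.006,"y":-0.033,"z":0.135,"roll":0,"claw":-1},{"x":-0.006,"y":-0.033,"z":0.135,"roll":0,"claw":-1}]'
```

```text
time: 22.17
ee_pos: [0.5975, 0.2712, 0.1107]
ee_rot: [[1.0, 0.017, -0.0], [0.017, -1.0, 0.0], [-0.0, -0.0, -1.0]]
ft_force: [-2.4, -0.1, -6.6]
gripper_width: 0.114
```

```bash
python3 -m creep '[{"x":0,"y":0,"z":0.01,"roll":0,"claw":-1},{"x":0,"y":0,"z":0.015,"roll":0,"claw":-1},{"x":0,"y":0,"z":0.015,"roll":0,"claw":-1}]'
python3 -m creep '[{"x":0,"y":0,"z":0,"roll":0,"claw":-0.7},{"x":0,"y":0,"z":0,"roll":0,"claw":-0.6},{"x":0,"y":0,"z":0,"roll":0,"claw":-0.6},{"x":0,"y":0,"z":0,"roll":0,"claw":-0.6},{"x":0,"y":0,"z":-0.1,"roll":0,"claw":-0.6},{"x":0,"y":0,"z":-0.25,"roll":0,"claw":-0.6},{"x":0,"y":0,"z":-0.45,"roll":0,"claw":-0.6},{"x":0,"y":0,"z":-0.45,"roll":0,"claw":-0.6}]'
python3 -m creep '[{"x":-0.2,"y":0,"z":-0.05,"roll":0,"claw":-0.4},{"x":-0.4,"y":0,"z":-0.1,"roll":0,"claw":-0.4},{"x":-0.6,"y":0,"z":-0.1,"roll":0,"claw":-0.4},{"x":-0.8,"y":0,"z":-0.1,"roll":0,"claw":-0.4},{"x":-0.8,"y":0,"z":-0.1,"roll":0,"claw":-0.4},{"x":-0.8,"y":0,"z":-0.1,"roll":0,"claw":-0.4},{"x":-0.8,"y":0,"z":-0.1,"roll":0,"claw":-0.4}]'
python3 -c "
from h import *
s=snap('top','top6')
for n,u,v in [('s2',278,216),('mid',364,205)]: print(n,rect(s,s['img'],u,v))
goal(.4837,-.3627,.2,14.4)
cv2.imwrite('pics/v6.png',cv2.resize(s['img'][120:255,140:400,::-1],None,fx=3,fy=4,interpolation=3))"
```

```text
time: 22.42
ee_pos: [0.5978, 0.2717, 0.1104]
ee_rot: [[1.0, 0.017, 0.001], [0.017, -1.0, 0.0], [0.001, -0.0, -1.0]]
ft_force: [-7.0, -1.4, 7.2]
gripper_width: 0.114
time: 23.08
ee_pos: [0.6017, 0.274, 0.206]
ee_rot: [[1.0, 0.017, 0.011], [0.017, -1.0, 0.006], [0.011, -0.006, -1.0]]
ft_force: [0.6, 1.4, 2.2]
gripper_width: 0.199
time: 23.67
ee_pos: [0.4391, 0.2681, 0.2184]
ee_rot: [[1.0, 0.017, 0.003], [0.017, -1.0, 0.0], [0.003, -0.0, -1.0]]
ft_force: [-0.5, 0.5, -0.1]
gripper_width: 0.303
s2 (array([ 0.4421, -0.0776]), 0.0436, 0.0398, 0.4)
mid (array([ 0.5224, -0.382 ]), 0.0858, 0.0437, 15.1)
shift [0.171 3.157 0.089] roll -0.3 t 0.9 q [ 0.16  0.37 -0.92  1.89  0.33  1.05 -2.45] time 23.7167
```

View pics/v6.png

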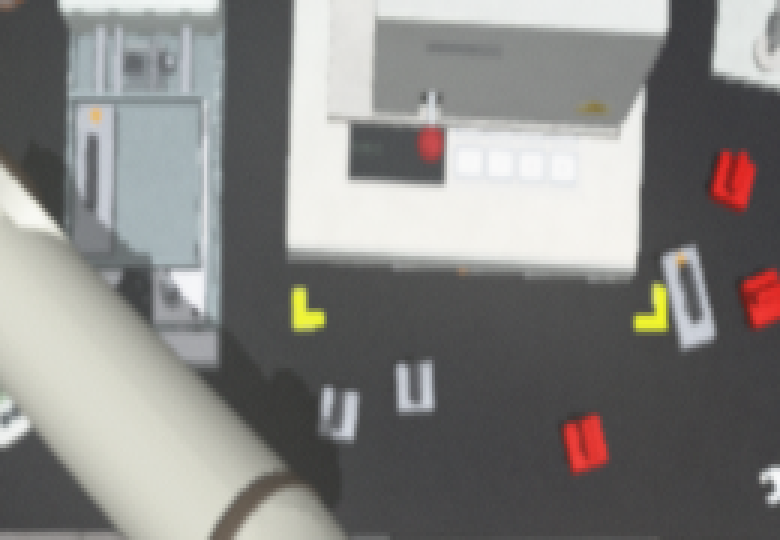

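Long is in the tray, well placed. The mid weight got knocked to about (370,194), i.e. (0.522,−0.382), next to the big tester's corner. I'll grip it near the front of its handle, drag it clear, then re-grip.

```bash
for i in 1 2 3; do python3 -m creep '[{"x":0,"y":1,"z":0,"roll":-0.1,"claw":-0.4},{"x":0,"y":1,"z":0,"roll":-0.1,"claw":-0.4},{"x":0,"y":1,"z":0,"roll":-0.1,"claw":-0.4},{"x":0,"y":1,"z":0,"roll":-0.1,"claw":-0.4},{"x":0,"y":1,"z":0,"roll":-0.1,"claw":-0.4},{"x":0,"y":1,"z":0,"roll":-0.1,"claw":-0.4}]'; done
python3 -c "
from h import *
goal(.511,-.385,.2,15)"
```

```text
time: 24.22
ee_pos: [0.4429, 0.0597, 0.2174]
ee_rot: [[0.997, 0.083, -0.001], [0.083, -0.997, -0.003], [-0.001, 0.003, -1.0]]
ft_force: [-0.1, -0.8, -1.1]
gripper_width: 0.302
time: 24.72
ee_pos: [0.4616, -0.1401, 0.2175]
ee_rot: [[0.987, 0.161, 0.001], [0.161, -0.987, -0.002], [0.001, 0.002, -1.0]]
ft_force: [0.2, -0.5, 0.1]
gripper_width: 0.302
time: 25.22
ee_pos: [0.4947, -0.3382, 0.2165]
ee_rot: [[0.971, 0.238, 0.001], [0.238, -0.971, -0.003], [0.0, 0.003, -1.0]]
ft_force: [-0.4, -0.2, 0.4]
gripper_width: 0.3
shift [0.023 0.247 0.083] roll -0.027 t 13.79 q [ 1.08  0.48 -0.7   1.69  0.34  1.1  -1.05] time 25.2167
```

```bash
python3 -m creep '[{"x":0.023,"y":0.247,"z":0.1,"roll":-0.027,"claw":-0.4},{"x":0.023,"y":0.247,"z":0.2,"roll":-0.027,"claw":-0.4},{"x":0.023,"y":0.247,"z":0.3,"roll":-0.027,"claw":-0.4},{"x":0.023,"y":0.247,"z":0.35,"roll":-0.027,"claw":-0.4},{"x":0.023,"y":0.247,"z":0.35,"roll":-0.027,"claw":-0.4},{"x":0.023,"y":0.247,"z":0.35,"roll":-0.027,"claw":-0.4}]'
python3 -c "
from h import *
goal(.511,-.385,.034,15)
s=snap('side','side7');cv2.imwrite('pics/v7.png',cv2.resize(s['img'][180:320,200:340,::-1],None,fx=4,fy=4,interpolation=3))"
```

```text
time: 25.72
ee_pos: [0.5123, -0.3737, 0.1474]
ee_rot: [[0.963, 0.271, -0.0], [0.271, -0.963, 0.001], [0.0, -0.001, -1.0]]
ft_force: [0.7, -0.3, 0.1]
gripper_width: 0.3
shift [-0.022  0.054  0.567] roll 0.016 t 15.74 q [ 1.06  0.61 -0.66  1.65  0.42  1.02 -1.03] time 25.7167
```

View pics/v7.png

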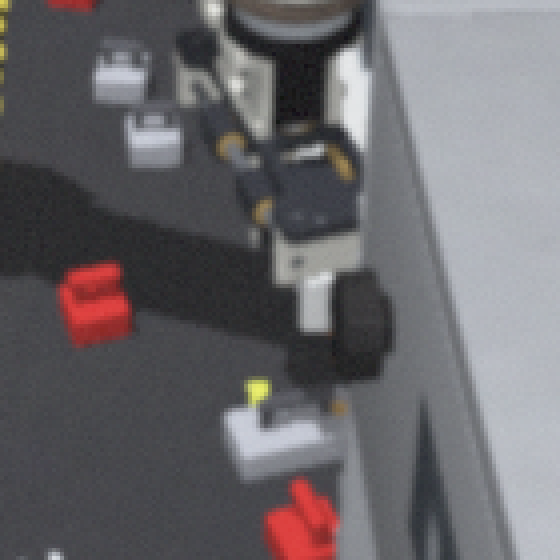

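```bash
python3 -c "
from h import *
s=load('side7');print(w2p(s,[.5224,-.382,.024]),w2p(s,[.5224,-.382,.048]),w2p(s,ctrl.read_state()['ee_pos']))"
python3 -m creep '[{"x":-0.022,"y":0.054,"z":0.1,"roll":0.016,"claw":-0.4},{"x":-0.022,"y":0.054,"z":0.18,"roll":0.016,"claw":-0.4},{"x":-0.022,"y":0.054,"z":0.26,"roll":0.016,"claw":-0.4},{"x":-0.022,"y":0.054,"z":0.33,"roll":0.016,"claw":-0.4},{"x":-0.022,"y":0.054,"z":0.4,"roll":0.016,"claw":-0.4},{"x":-0.022,"y":0.054,"z":0.4,"roll":0.016,"claw":-0.4}]'
python3 -m creep '[{"x":0,"y":0,"z":0.05,"roll":0,"claw":-0.4},{"x":0,"y":0,"z":0.1,"roll":0,"claw":-0.4},{"x":0,"y":0,"z":0.15,"roll":0,"claw":-0.4},{"x":0,"y":0,"z":0.165,"roll":0,"claw":-0.4},{"x":0,"y":0,"z":0.165,"roll":0,"claw":-0.4}]'
python3 -m creep '[{"x":0,"y":0,"z":0,"roll":0,"claw":-1},{"x":0,"y":0,"z":0,"roll":0,"claw":-1},{"x":0,"y":0,"z":0,"roll":0,"claw":-1},{"x":0,"y":0,"z":0,"roll":0,"claw":-1}]' 40

```

```text
(np.float64(272.410765215653), np.float64(284.63708710167475)) (np.float64(272.74500168559166), np.float64(277.7001235619384)) (np.float64(269.8781864106967), np.float64(244.50231937874815))
time: 26.27
ee_pos: [0.5094, -0.3852, 0.0657]
ee_rot: [[0.966, 0.259, -0.002], [0.259, -0.966, 0.002], [-0.002, -0.002, -1.0]]
ft_force: [0.1, 0.3, -0.4]
gripper_width: 0.3
time: 26.68
ee_pos: [0.5097, -0.3857, 0.0334]
ee_rot: [[0.966, 0.258, -0.002], [0.258, -0.966, 0.001], [-0.001, -0.002, -1.0]]
ft_force: [0.4, 0.1, 0.5]
gripper_width: 0.299
time: 27.02
ee_pos: [0.5107, -0.3852, 0.0352]
ee_rot: [[0.966, 0.259, -0.0], [0.259, -0.966, 0.001], [0.0, -0.001, -1.0]]
ft_force: [-1.2, 4.4, 3.0]
gripper_width: 0.117
```

```bash
python3 -m creep '[{"x":-0.06,"y":0,"z":-0.003,"roll":0,"claw":-1},{"x":-0.12,"y":0,"z":-0.005,"roll":0,"claw":-1},{"x":-0.2,"y":0,"z":-0.005,"roll":0,"claw":-1},{"x":-0.28,"y":0,"z":-0.005,"roll":0,"claw":-1},{"x":-0.33,"y":0,"z":-0.005,"roll":0,"claw":-1},{"x":-0.33,"y":0,"z":0,"roll":0,"claw":-1}]' 
python3 -m creep '[{"x":0,"y":0,"z":0,"roll":0,"claw":-0.5},{"x":0,"y":0,"z":0,"roll":0,"claw":-0.5},{"x":0,"y":0,"z":0,"roll":0,"claw":-0.5},{"x":0.03,"y":0,"z":0.01,"roll":0,"claw":-0.5},{"x":0.06,"y":0,"z":0.01,"roll":0,"claw":-0.5},{"x":0.06,"y":0,"z":0.01,"roll":0,"claw":-0.5}]'
python3 -m creep '[{"x":0,"y":0,"z":0,"roll":0,"claw":-1},{"x":0,"y":0,"z":0,"roll":0,"claw":-1},{"x":0,"y":0,"z":0,"roll":0,"claw":-1},{"x":0,"y":0,"z":0,"roll":0,"claw":-1}]' 50
python3 -m creep '[{"x":0,"y":0,"z":-0.05,"roll":0,"claw":-1},{"x":0,"y":0,"z":-0.15,"roll":0,"claw":-1},{"x":0,"y":0,"z":-0.3,"roll":0,"claw":-1},{"x":0,"y":0,"z":-0.5,"roll":0,"claw":-1},{"x":0,"y":0,"z":-0.7,"roll":0,"claw":-1},{"x":0,"y":0,"z":-0.85,"roll":0,"claw":-1},{"x":0,"y":0,"z":-0.85,"roll":0,"claw":-1}]'
python3 -c "
from h import *
r=ctrl.read_state();print(r['ft_torque'],r['ft_force']);goal(.44,-.18,.21,5)"
```

```text
time: 27.52
ee_pos: [0.4415, -0.4051, 0.0349]
ee_rot: [[0.967, 0.254, -0.006], [0.254, -0.967, -0.0], [-0.006, -0.001, -1.0]]
ft_force: [-11.5, 2.6, 12.8]
gripper_width: 0.12
time: 28.02
ee_pos: [0.4609, -0.399, 0.0329]
ee_rot: [[0.966, 0.26, 0.002], [0.26, -0.966, 0.0], [0.002, 0.0, -1.0]]
ft_force: [0.9, 0.3, 0.1]
gripper_width: 0.249
time: 28.35
ee_pos: [0.4587, -0.4002, 0.0326]
ee_rot: [[0.966, 0.258, 0.001], [0.258, -0.966, -0.0], [0.001, 0.0, -1.0]]
ft_force: [1.5, -1.5, -3.3]
gripper_width: 0.117
time: 28.93
ee_pos: [0.4614, -0.4019, 0.21]
ee_rot: [[0.966, 0.258, 0.007], [0.258, -0.966, -0.007], [0.005, 0.009, -1.0]]
ft_force: [3.1, -0.9, -4.7]
gripper_width: 0.116
[-0.0981479  -0.36080877  0.0275197 ] [ 3.08415497 -0.86399406 -4.67658054]
shift [ 0.183 -1.099 -0.008] roll 0.222 t 14.98 q [ 1.19  0.5  -0.7   1.67  0.36  1.09 -0.92] time 28.9333
```

```bash
python3 -m creep '[{"x":0,"y":-0.1,"z":0,"roll":0.05,"claw":-1},{"x":0.03,"y":-0.25,"z":0,"roll":0.15,"claw":-1},{"x":0.05,"y":-0.4,"z":0,"roll":0.25,"claw":-1},{"x":0.1,"y":-0.55,"z":0,"roll":0.311,"claw":-1},{"x":0.1,"y":-0.7,"z":0,"roll":0.311,"claw":-1},{"x":0.1,"y":-0.85,"z":0,"roll":0.311,"claw":-1},{"x":0.1,"y":-0.957,"z":0,"roll":0.311,"claw":-1},{"x":0.1,"y":-0.957,"z":0,"roll":0.311,"claw":-1}]'
for i in 1 2; do python3 -m creep '[{"x":0,"y":-0.1,"z":0,"roll":0,"claw":-1},{"x":0,"y":-0.25,"z":0,"roll":0,"claw":-1},{"x":0,"y":-0.4,"z":0,"roll":0,"claw":-1},{"x":0,"y":-0.55,"z":0,"roll":0,"claw":-1},{"x":0,"y":-0.7,"z":0,"roll":0,"claw":-1},{"x":0,"y":-0.85,"z":0,"roll":0,"claw":-1},{"x":0,"y":-0.97,"z":0,"roll":0,"claw":-1},{"x":0,"y":-0.97,"z":0,"roll":0,"claw":-1}]'; done
python3 -c "
from h import *
goal(.620,.1825,.2,1)"
```

```text
time: 29.6
ee_pos: [0.4249, -0.2038, 0.2011]
ee_rot: [[1.0, 0.023, -0.006], [0.023, -1.0, 0.003], [-0.006, -0.003, -1.0]]
ft_force: [-0.1, -0.2, -7.3]
gripper_width: 0.114
time: 30.27
ee_pos: [0.4232, -0.0106, 0.2021]
ee_rot: [[1.0, 0.024, -0.002], [0.024, -1.0, 0.002], [-0.002, -0.002, -1.0]]
ft_force: [0.1, 0.4, -6.3]
gripper_width: 0.119
time: 30.93
ee_pos: [0.42, 0.1833, 0.2026]
ee_rot: [[1.0, 0.024, -0.001], [0.024, -1.0, 0.004], [-0.0, -0.004, -1.0]]
ft_force: [-0.6, 0.5, -6.0]
gripper_width: 0.114
shift [0.999 0.028 0.012] roll 0.008 t 1.37 q [ 0.4   0.28 -0.98  2.03  0.28  0.97 -2.27] time 30.9333
```

```bash
python3 -m creep '[{"x":0.1,"y":0.01,"z":0,"roll":0,"claw":-1},{"x":0.25,"y":0.028,"z":0,"roll":0,"claw":-1},{"x":0.4,"y":0.028,"z":0,"roll":0,"claw":-1},{"x":0.55,"y":0.028,"z":0,"roll":0,"claw":-1},{"x":0.7,"y":0.028,"z":0,"roll":0,"claw":-1},{"x":0.85,"y":0.028,"z":0,"roll":0,"claw":-1},{"x":0.99,"y":0.028,"z":0,"roll":0,"claw":-1},{"x":0.99,"y":0.028,"z":0,"roll":0,"claw":-1}]'
python3 -m creep '[{"x":0,"y":0,"z":0.05,"roll":0,"claw":-1},{"x":0,"y":0,"z":0.13,"roll":0,"claw":-1},{"x":0,"y":0,"z":0.2,"roll":0,"claw":-1},{"x":0,"y":0,"z":0.27,"roll":0,"claw":-1},{"x":0,"y":0,"z":0.27,"roll":0,"claw":-1},{"x":0,"y":0,"z":0.27,"roll":0,"claw":-1},{"x":0,"y":0,"z":0.27,"roll":0,"claw":-1}]'
python3 -c "
from h import *
goal(.620,.1825,.1115,1);snap('top','top8')
s=snap('side','side8');cv2.imwrite('pics/v8.png',cv2.resize(s['img'][100:190,220:340,::-1],None,fx=6,fy=6,interpolation=3))"
```

```text
time: 31.6
ee_pos: [0.6247, 0.1724, 0.2004]
ee_rot: [[1.0, 0.012, 0.001], [0.012, -1.0, -0.0], [0.001, 0.0, -1.0]]
ft_force: [0.9, -0.4, -5.0]
gripper_width: 0.114
time: 32.18
ee_pos: [0.6196, 0.1759, 0.149]
ee_rot: [[1.0, 0.017, 0.0], [0.017, -1.0, 0.0], [0.0, -0.0, -1.0]]
ft_force: [0.2, 0.9, -5.8]
gripper_width: 0.117
shift [ 0.002 -0.033  0.188] roll -0.0 t 1.0 q [ 0.23  0.67 -0.79  1.63  0.53  1.07 -2.27] time 32.1833
```

View pics/v8.png

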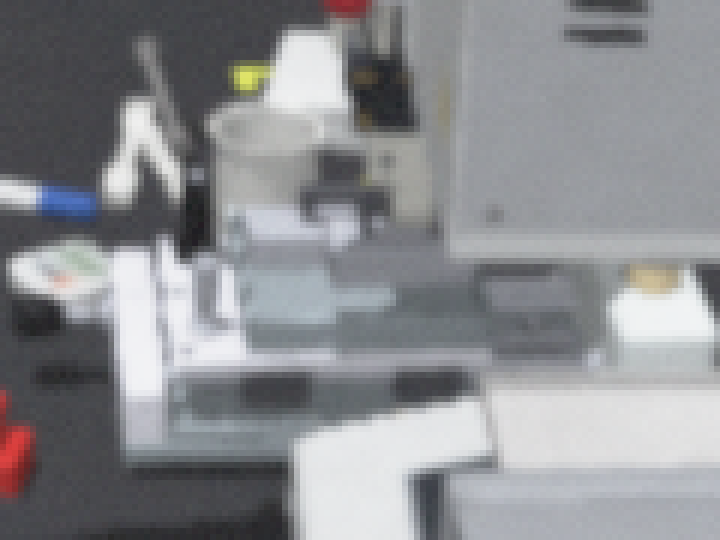

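Long flat with handle up near crop (330,215); the held mid is hidden behind the big tester's head. Lowering under force watch.

```bash
python3 -m creep '[{"x":0,"y":-0.033,"z":0,"roll":0,"claw":-1},{"x":0,"y":-0.033,"z":0.05,"roll":0,"claw":-1},{"x":0,"y":-0.033,"z":0.09,"roll":0,"claw":-1},{"x":0,"y":-0.033,"z":0.13,"roll":0,"claw":-1},{"x":0,"y":-0.033,"z":0.16,"roll":0,"claw":-1},{"x":0,"y":-0.033,"z":0.185,"roll":0,"claw":-1},{"x":0,"y":-0.033,"z":0.185,"roll":0,"claw":-1}]'
python3 -m creep '[{"x":0,"y":0,"z":0.01,"roll":0,"claw":-1},{"x":0,"y":0,"z":0.015,"roll":0,"claw":-1},{"x":0,"y":0,"z":0.02,"roll":0,"claw":-1},{"x":0,"y":0,"z":0.02,"roll":0,"claw":-1}]'
```

```text
time: 32.87
ee_pos: [0.6192, 0.1828, 0.111]
ee_rot: [[1.0, 0.018, -0.001], [0.018, -1.0, 0.0], [-0.001, -0.0, -1.0]]
ft_force: [-0.9, 0.2, -5.2]
gripper_width: 0.115
time: 33.2
ee_pos: [0.6197, 0.1831, 0.1106]
ee_rot: [[1.0, 0.017, 0.001], [0.017, -1.0, -0.0], [0.001, 0.0, -1.0]]
ft_force: [-7.6, -1.7, 11.8]
gripper_width: 0.117
```

```bash
python3 -m creep '[{"x":0,"y":0,"z":0,"roll":0,"claw":-0.7},{"x":0,"y":0,"z":0,"roll":0,"claw":-0.6},{"x":0,"y":0,"z":0,"roll":0,"claw":-0.6},{"x":0,"y":0,"z":0,"roll":0,"claw":-0.6},{"x":0,"y":0,"z":-0.1,"roll":0,"claw":-0.6},{"x":0,"y":0,"z":-0.25,"roll":0,"claw":-0.6},{"x":0,"y":0,"z":-0.45,"roll":0,"claw":-0.6},{"x":0,"y":0,"z":-0.45,"roll":0,"claw":-0.6}]'
python3 -m creep '[{"x":-0.2,"y":-0.2,"z":-0.05,"roll":0,"claw":-0.4},{"x":-0.4,"y":-0.35,"z":-0.1,"roll":0,"claw":-0.4},{"x":-0.6,"y":-0.4,"z":-0.1,"roll":0,"claw":-0.4},{"x":-0.8,"y":-0.4,"z":-0.1,"roll":0,"claw":-0.4},{"x":-0.9,"y":-0.4,"z":-0.1,"roll":0,"claw":-0.4},{"x":-0.9,"y":-0.4,"z":-0.1,"roll":0,"claw":-0.4},{"x":-0.9,"y":-0.4,"z":-0.1,"roll":0,"claw":-0.4}]'
python3 -c "
from h import *
s=snap('top','top9')
for n,u,v in [('s1',253,223),('s2',278,216)]: print(n,rect(s,s['img'],u,v))
goal(.4438,-.0776,.1,0.7)
a=cv2.resize(s['img'][120:250,140:300,::-1],None,fx=4.5,fy=4.5,interpolation=3)
cv2.imwrite('pics/v9.png',a)"
```

```text
time: 33.87
ee_pos: [0.6236, 0.1847, 0.2055]
ee_rot: [[1.0, 0.017, 0.011], [0.017, -1.0, 0.004], [0.011, -0.004, -1.0]]
ft_force: [1.6, 2.2, 1.8]
gripper_width: 0.197
time: 34.45
ee_pos: [0.4364, 0.2594, 0.218]
ee_rot: [[1.0, 0.021, 0.002], [0.021, -1.0, -0.002], [0.001, 0.002, -1.0]]
ft_force: [0.9, 0.7, 0.8]
gripper_width: 0.3
s1 (array([0.4192, 0.0064]), 0.0432, 0.0421, -7.5)
s2 (array([ 0.4421, -0.0776]), 0.0436, 0.0398, 0.4)
shift [-0.005  1.683  0.592] roll 0.007 t 1.03 q [ 0.2   0.37 -0.95  1.9   0.34  1.05 -2.45] time 34.5
```

View pics/v9.png

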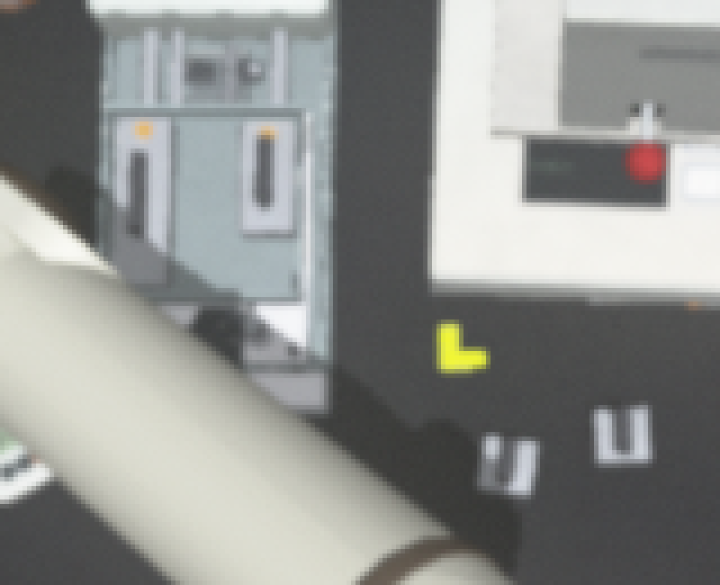

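Long at (148,205) and mid at (270,180) in the crop lie in the outer rows. The middle lane is about 48 mm wide, so both smalls go there. Steel smalls at crop (508,465) and (622,435); the red one is elsewhere.

```bash
python3 -m creep '[{"x":0,"y":0.85,"z":0,"roll":0,"claw":-0.4},{"x":0,"y":0.85,"z":0,"roll":0,"claw":-0.4},{"x":0,"y":0.85,"z":0,"roll":0,"claw":-0.4},{"x":0,"y":0.85,"z":0,"roll":0,"claw":-0.4},{"x":0,"y":0.85,"z":0,"roll":0,"claw":-0.4},{"x":0,"y":0.85,"z":0,"roll":0,"claw":-0.4}]'
python3 -m creep '[{"x":0,"y":0.84,"z":0.1,"roll":0,"claw":-0.4},{"x":0,"y":0.84,"z":0.2,"roll":0,"claw":-0.4},{"x":0,"y":0.84,"z":0.3,"roll":0,"claw":-0.4},{"x":0,"y":0.84,"z":0.4,"roll":0,"claw":-0.4},{"x":0,"y":0.84,"z":0.5,"roll":0,"claw":-0.4},{"x":0,"y":0.84,"z":0.58,"roll":0,"claw":-0.4},{"x":0,"y":0.84,"z":0.58,"roll":0,"claw":-0.4},{"x":0,"y":0.84,"z":0.58,"roll":0,"claw":-0.4}]'
python3 -c "
from h import *
goal(.4438,-.0776,.032,0.7)"
```

```text
time: 35.0
ee_pos: [0.4431, 0.0847, 0.2178]
ee_rot: [[1.0, 0.007, 0.001], [0.007, -1.0, -0.0], [0.001, 0.0, -1.0]]
ft_force: [1.0, 0.1, 0.7]
gripper_width: 0.301
time: 35.67
ee_pos: [0.4447, -0.0771, 0.1014]
ee_rot: [[1.0, 0.019, -0.001], [0.019, -1.0, 0.003], [-0.001, -0.003, -1.0]]
ft_force: [1.0, 0.5, 0.7]
gripper_width: 0.303
shift [-0.004  0.003  0.347] roll 0.008 t 1.07 q [ 0.77  0.41 -0.77  2.13  0.41  0.76 -1.81] time 35.6667
```

```bash
python3 -m creep '[{"x":-0.004,"y":0.003,"z":0.1,"roll":0,"claw":-0.4},{"x":-0.004,"y":0.003,"z":0.2,"roll":0,"claw":-0.4},{"x":-0.004,"y":0.003,"z":0.3,"roll":0,"claw":-0.4},{"x":-0.004,"y":0.003,"z":0.345,"roll":0,"claw":-0.4},{"x":-0.004,"y":0.003,"z":0.345,"roll":0,"claw":-0.4},{"x":-0.004,"y":0.003,"z":0.345,"roll":0,"claw":-0.4}]'
python3 -m creep '[{"x":0,"y":0,"z":0,"roll":0,"claw":-1},{"x":0,"y":0,"z":0,"roll":0,"claw":-1},{"x":0,"y":0,"z":0,"roll":0,"claw":-1},{"x":0,"y":0,"z":0,"roll":0,"claw":-1}]' 50
python3 -m creep '[{"x":0,"y":0,"z":-0.05,"roll":0,"claw":-1},{"x":0,"y":0,"z":-0.15,"roll":0,"claw":-1},{"x":0,"y":0,"z":-0.3,"roll":0,"claw":-1},{"x":0,"y":0,"z":-0.5,"roll":0,"claw":-1},{"x":0,"y":0,"z":-0.7,"roll":0,"claw":-1},{"x":0,"y":0,"z":-0.85,"roll":0,"claw":-1},{"x":0,"y":0,"z":-0.85,"roll":0,"claw":-1}]'
python3 -m creep '[{"x":-0.03,"y":-0.15,"z":0,"roll":0,"claw":-1},{"x":-0.05,"y":-0.3,"z":0,"roll":0,"claw":-1},{"x":-0.05,"y":-0.45,"z":0,"roll":0,"claw":-1},{"x":-0.05,"y":-0.6,"z":0,"roll":0,"claw":-1},{"x":-0.05,"y":-0.75,"z":0,"roll":0,"claw":-1},{"x":-0.05,"y":-0.9,"z":0,"roll":0,"claw":-1},{"x":-0.05,"y":-1,"z":0,"roll":0,"claw":-1},{"x":-0.05,"y":-1,"z":0,"roll":0,"claw":-1}]'
python3 -c "
from h import *
goal(.63,.227,.2,1)"
```

```text
time: 36.17
ee_pos: [0.4445, -0.0784, 0.0338]
ee_rot: [[1.0, 0.019, 0.002], [0.019, -1.0, 0.0], [0.002, -0.0, -1.0]]
ft_force: [-0.3, 0.8, 0.4]
gripper_width: 0.305
time: 36.5
ee_pos: [0.4444, -0.0792, 0.0337]
ee_rot: [[1.0, 0.017, 0.003], [0.017, -1.0, -0.0], [0.003, 0.0, -1.0]]
ft_force: [-0.1, 2.0, 4.8]
gripper_width: 0.116
time: 37.08
ee_pos: [0.4466, -0.0798, 0.2086]
ee_rot: [[1.0, 0.017, 0.009], [0.017, -1.0, -0.004], [0.009, 0.004, -1.0]]
ft_force: [0.8, -0.1, -2.3]
gripper_width: 0.116
time: 37.75
ee_pos: [0.4283, 0.125, 0.2026]
ee_rot: [[1.0, 0.024, -0.001], [0.024, -1.0, 0.002], [-0.001, -0.002, -1.0]]
ft_force: [0.2, 0.3, -2.6]
gripper_width: 0.113
shift [ 1.02  -0.486  0.014] roll 0.008 t 1.36 q [ 0.55  0.25 -1.    2.05  0.25  0.97 -2.13] time 37.75
```

```bash
python3 -m creep '[{"x":0.05,"y":-0.1,"z":0,"roll":0,"claw":-1},{"x":0.2,"y":-0.25,"z":0,"roll":0,"claw":-1},{"x":0.35,"y":-0.4,"z":0,"roll":0,"claw":-1},{"x":0.5,"y":-0.52,"z":0,"roll":0,"claw":-1},{"x":0.65,"y":-0.52,"z":0,"roll":0,"claw":-1},{"x":0.8,"y":-0.52,"z":0,"roll":0,"claw":-1},{"x":0.95,"y":-0.52,"z":0,"roll":0,"claw":-1},{"x":1,"y":-0.52,"z":0,"roll":0,"claw":-1}]'
python3 -m creep '[{"x":0,"y":0,"z":0.05,"roll":0,"claw":-1},{"x":0,"y":0,"z":0.13,"roll":0,"claw":-1},{"x":0,"y":0,"z":0.2,"roll":0,"claw":-1},{"x":0,"y":0,"z":0.24,"roll":0,"claw":-1},{"x":0,"y":0,"z":0.24,"roll":0,"claw":-1},{"x":0,"y":0,"z":0.24,"roll":0,"claw":-1}]'
python3 -c "
from h import *
goal(.63,.227,.112,1)"
```

```text
time: 38.42
ee_pos: [0.6316, 0.225, 0.2007]
ee_rot: [[1.0, 0.014, -0.0], [0.014, -1.0, -0.002], [-0.0, 0.002, -1.0]]
ft_force: [0.3, -1.0, -2.4]
gripper_width: 0.116
time: 38.92
ee_pos: [0.627, 0.2274, 0.154]
ee_rot: [[1.0, 0.018, -0.002], [0.018, -1.0, -0.001], [-0.002, 0.001, -1.0]]
ft_force: [0.3, 0.3, -2.2]
gripper_width: 0.113
shift [0.016 0.002 0.21 ] roll 0.0 t 1.01 q [ 0.15  0.71 -0.81  1.56  0.55  1.12 -2.34] time 38.9167
```

```bash
python3 -m creep '[{"x":0.01,"y":0,"z":0.05,"roll":0,"claw":-1},{"x":0.01,"y":0,"z":0.1,"roll":0,"claw":-1},{"x":0.01,"y":0,"z":0.14,"roll":0,"claw":-1},{"x":0.01,"y":0,"z":0.17,"roll":0,"claw":-1},{"x":0.01,"y":0,"z":0.2,"roll":0,"claw":-1},{"x":0.01,"y":0,"z":0.215,"roll":0,"claw":-1},{"x":0.01,"y":0,"z":0.215,"roll":0,"claw":-1}]'
python3 -m creep '[{"x":0,"y":0,"z":0.01,"roll":0,"claw":-1},{"x":0,"y":0,"z":0.01,"roll":0,"claw":-1},{"x":0,"y":0,"z":0.01,"roll":0,"claw":-1}]'
```

```text
time: 39.5
ee_pos: [0.6296, 0.2285, 0.1118]
ee_rot: [[1.0, 0.018, -0.0], [0.018, -1.0, 0.0], [-0.0, -0.0, -1.0]]
ft_force: [-1.5, -0.4, -0.6]
gripper_width: 0.111
time: 39.75
ee_pos: [0.6299, 0.2291, 0.1114]
ee_rot: [[1.0, 0.018, 0.001], [0.018, -1.0, 0.001], [0.001, -0.001, -1.0]]
ft_force: [-3.5, -0.4, 6.7]
gripper_width: 0.114
```

Seated at the expected height. Release, and on to small 1.

```bash
python3 -m creep '[{"x":0,"y":0,"z":0,"roll":0,"claw":-0.7},{"x":0,"y":0,"z":0,"roll":0,"claw":-0.65},{"x":0,"y":0,"z":0,"roll":0,"claw":-0.65},{"x":0,"y":0,"z":0,"roll":0,"claw":-0.65},{"x":0,"y":0,"z":-0.1,"roll":0,"claw":-0.65},{"x":0,"y":0,"z":-0.25,"roll":0,"claw":-0.65},{"x":0,"y":0,"z":-0.45,"roll":0,"claw":-0.65},{"x":0,"y":0,"z":-0.45,"roll":0,"claw":-0.65}]'
python3 -m creep '[{"x":-0.2,"y":0,"z":-0.05,"roll":0,"claw":-0.4},{"x":-0.4,"y":0,"z":-0.1,"roll":0,"claw":-0.4},{"x":-0.6,"y":0.1,"z":-0.1,"roll":0,"claw":-0.4},{"x":-0.8,"y":0.2,"z":-0.1,"roll":0,"claw":-0.4},{"x":-1,"y":0.2,"z":-0.1,"roll":0,"claw":-0.4},{"x":-1,"y":0.2,"z":-0.1,"roll":0,"claw":-0.4},{"x":-1,"y":0.2,"z":-0.1,"roll":0,"claw":-0.4}]'
python3 -c "
from h import *
s=snap('top','top10');print(rect(s,s['img'],253,223))
goal(.4190,.0067,.1,-9)"
```

```text
time: 40.42
ee_pos: [0.6339, 0.2299, 0.2077]
ee_rot: [[1.0, 0.016, 0.011], [0.016, -1.0, 0.004], [0.011, -0.004, -1.0]]
ft_force: [1.3, 2.1, 1.4]
gripper_width: 0.173
time: 41.0
ee_pos: [0.4287, 0.183, 0.2196]
ee_rot: [[1.0, 0.018, 0.001], [0.018, -1.0, -0.004], [0.001, 0.004, -1.0]]
ft_force: [0.6, 0.2, 0.0]
gripper_width: 0.299
(array([0.4192, 0.0065]), 0.0437, 0.0434, -6.5)
shift [-0.076  0.882  0.602] roll 0.221 t 0.96 q [ 0.43  0.28 -1.02  1.99  0.29  1.02 -2.28] time 41.05
```

```bash
python3 -m creep '[{"x":-0.07,"y":0.25,"z":0.05,"roll":0.22,"claw":-0.4},{"x":-0.07,"y":0.5,"z":0.1,"roll":0.22,"claw":-0.4},{"x":-0.07,"y":0.7,"z":0.25,"roll":0.22,"claw":-0.4},{"x":-0.07,"y":0.88,"z":0.4,"roll":0.22,"claw":-0.4},{"x":-0.07,"y":0.88,"z":0.5,"roll":0.22,"claw":-0.4},{"x":-0.07,"y":0.88,"z":0.6,"roll":0.22,"claw":-0.4},{"x":-0.07,"y":0.88,"z":0.6,"roll":0.22,"claw":-0.4},{"x":-0.07,"y":0.88,"z":0.6,"roll":0.22,"claw":-0.4}]'
python3 -c "
from h import *
goal(.4190,.0067,.033,-9)"
```

```text
time: 41.72
ee_pos: [0.4203, 0.0089, 0.0992]
ee_rot: [[0.988, -0.155, -0.002], [-0.155, -0.988, 0.002], [-0.002, -0.002, -1.0]]
ft_force: [1.2, 1.2, -0.5]
gripper_width: 0.302
shift [-0.004  0.013  0.331] roll 0.002 t -8.93 q [ 0.64  0.37 -0.82  2.2   0.41  0.73 -2.19] time 41.7167
```

```bash
python3 -m creep '[{"x":-0.004,"y":0.01,"z":0.1,"roll":0,"claw":-0.4},{"x":-0.004,"y":0.01,"z":0.2,"roll":0,"claw":-0.4},{"x":-0.004,"y":0.01,"z":0.3,"roll":0,"claw":-0.4},{"x":-0.004,"y":0.01,"z":0.333,"roll":0,"claw":-0.4},{"x":-0.004,"y":0.01,"z":0.333,"roll":0,"claw":-0.4},{"x":-0.004,"y":0.01,"z":0.333,"roll":0,"claw":-0.4}]'
python3 -m creep '[{"x":0,"y":0,"z":0,"roll":0,"claw":-1},{"x":0,"y":0,"z":0,"roll":0,"claw":-1},{"x":0,"y":0,"z":0,"roll":0,"claw":-1},{"x":0,"y":0,"z":0,"roll":0,"claw":-1}]' 50
python3 -m creep '[{"x":0,"y":0,"z":-0.05,"roll":0,"claw":-1},{"x":0,"y":0,"z":-0.15,"roll":0,"claw":-1},{"x":0,"y":0,"z":-0.3,"roll":0,"claw":-1},{"x":0,"y":0,"z":-0.5,"roll":0,"claw":-1},{"x":0,"y":0,"z":-0.7,"roll":0,"claw":-1},{"x":0,"y":0,"z":-0.85,"roll":0,"claw":-1},{"x":0,"y":0,"z":-0.85,"roll":0,"claw":-1}]'
python3 -c "
from h import *
goal(.425,.19,.2,1);goal(.565,.228,.2,1)"
```

```text
time: 42.22
ee_pos: [0.4201, 0.0074, 0.0343]
ee_rot: [[0.988, -0.153, 0.002], [-0.153, -0.988, 0.0], [0.002, -0.001, -1.0]]
ft_force: [0.5, -0.2, 0.2]
gripper_width: 0.307
time: 42.55
ee_pos: [0.4199, 0.0068, 0.0341]
ee_rot: [[0.988, -0.155, 0.003], [-0.155, -0.988, 0.0], [0.003, -0.001, -1.0]]
ft_force: [0.4, 1.8, 4.4]
gripper_width: 0.116
time: 43.13
ee_pos: [0.4221, 0.0065, 0.2082]
ee_rot: [[0.988, -0.155, 0.009], [-0.155, -0.988, -0.003], [0.009, 0.001, -1.0]]
ft_force: [1.3, -0.4, -2.2]
gripper_width: 0.111
shift [-0.128 -0.909  0.038] roll -0.221 t -8.93 q [ 0.82  0.16 -0.97  2.1   0.17  0.95 -1.96] time 43.1333
shift [ 0.534 -1.205  0.044] roll -0.221 t -8.93 q [ 0.82  0.16 -0.97  2.1   0.17  0.95 -1.96] time 43.1333
```

```bash
python3 -m creep '[{"x":-0.03,"y":-0.15,"z":0,"roll":-0.05,"claw":-1},{"x":-0.05,"y":-0.3,"z":0,"roll":-0.1,"claw":-1},{"x":-0.08,"y":-0.45,"z":0,"roll":-0.15,"claw":-1},{"x":-0.12,"y":-0.6,"z":0,"roll":-0.2,"claw":-1},{"x":-0.12,"y":-0.75,"z":0,"roll":-0.22,"claw":-1},{"x":-0.12,"y":-0.9,"z":0,"roll":-0.22,"claw":-1},{"x":-0.12,"y":-0.9,"z":0,"roll":-0.22,"claw":-1}]'
python3 -c "
from h import *
goal(.565,.228,.2,1)"
```

```text
time: 43.72
ee_pos: [0.422, 0.1946, 0.2031]
ee_rot: [[1.0, 0.025, 0.001], [0.025, -1.0, 0.005], [0.001, -0.005, -1.0]]
ft_force: [0.1, 1.7, -1.6]
gripper_width: 0.113
shift [ 0.719 -0.149  0.017] roll 0.009 t 1.41 q [ 0.41  0.31 -1.04  2.01  0.32  0.99 -2.33] time 43.7167
```

```bash
python3 -m creep '[{"x":0.1,"y":-0.05,"z":0,"roll":0,"claw":-1},{"x":0.25,"y":-0.1,"z":0,"roll":0,"claw":-1},{"x":0.4,"y":-0.17,"z":0,"roll":0,"claw":-1},{"x":0.55,"y":-0.17,"z":0,"roll":0,"claw":-1},{"x":0.68,"y":-0.17,"z":0,"roll":0,"claw":-1},{"x":0.72,"y":-0.17,"z":0,"roll":0,"claw":-1},{"x":0.72,"y":-0.17,"z":0,"roll":0,"claw":-1}]'
python3 -m creep '[{"x":0,"y":0,"z":0.05,"roll":0,"claw":-1},{"x":0,"y":0,"z":0.13,"roll":0,"claw":-1},{"x":0,"y":0,"z":0.2,"roll":0,"claw":-1},{"x":0,"y":0,"z":0.24,"roll":0,"claw":-1},{"x":0,"y":0,"z":0.24,"roll":0,"claw":-1},{"x":0,"y":0,"z":0.24,"roll":0,"claw":-1}]'
python3 -c "
from h import *
goal(.565,.228,.112,1)"
```

```text
time: 44.3
ee_pos: [0.5675, 0.223, 0.2011]
ee_rot: [[1.0, 0.014, -0.002], [0.014, -1.0, -0.0], [-0.002, 0.0, -1.0]]
ft_force: [-1.0, -0.4, -3.2]
gripper_width: 0.114
time: 44.8
ee_pos: [0.5652, 0.2242, 0.1545]
ee_rot: [[1.0, 0.018, -0.001], [0.018, -1.0, -0.001], [-0.001, 0.001, -1.0]]
ft_force: [0.5, 0.8, -3.3]
gripper_width: 0.114
shift [-0.    -0.019  0.213] roll 0.0 t 1.01 q [ 0.2   0.63 -0.87  1.71  0.54  1.06 -2.4 ] time 44.8
```

```bash
python3 -m creep '[{"x":0,"y":-0.017,"z":0.02,"roll":0,"claw":-1},{"x":0,"y":-0.017,"z":0.07,"roll":0,"claw":-1},{"x":0,"y":-0.017,"z":0.12,"roll":0,"claw":-1},{"x":0,"y":-0.017,"z":0.16,"roll":0,"claw":-1},{"x":0,"y":-0.017,"z":0.19,"roll":0,"claw":-1},{"x":0,"y":-0.017,"z":0.215,"roll":0,"claw":-1},{"x":0,"y":-0.017,"z":0.215,"roll":0,"claw":-1}]'
python3 -m creep '[{"x":0,"y":0,"z":0.01,"roll":0,"claw":-1},{"x":0,"y":0,"z":0.01,"roll":0,"claw":-1},{"x":0,"y":0,"z":0.01,"roll":0,"claw":-1}]'
```

```text
time: 45.38
ee_pos: [0.5657, 0.2286, 0.1119]
ee_rot: [[1.0, 0.018, -0.0], [0.018, -1.0, 0.0], [-0.0, -0.001, -1.0]]
ft_force: [-2.1, -0.1, 1.1]
gripper_width: 0.113
time: 45.63
ee_pos: [0.566, 0.2292, 0.1116]
ee_rot: [[1.0, 0.018, 0.001], [0.018, -1.0, 0.001], [0.001, -0.001, -1.0]]
ft_force: [-4.5, 0.4, 7.9]
gripper_width: 0.117
```

Seated. Release, retreat to a clear spot, and check the scene.

```bash
python3 -m creep '[{"x":0,"y":0,"z":0,"roll":0,"claw":-0.7},{"x":0,"y":0,"z":0,"roll":0,"claw":-0.65},{"x":0,"y":0,"z":0,"roll":0,"claw":-0.65},{"x":0,"y":0,"z":0,"roll":0,"claw":-0.65},{"x":0,"y":0,"z":-0.1,"roll":0,"claw":-0.65},{"x":0,"y":0,"z":-0.25,"roll":0,"claw":-0.65},{"x":0,"y":0,"z":-0.45,"roll":0,"claw":-0.65},{"x":0,"y":0,"z":-0.45,"roll":0,"claw":-0.65}]'
python3 -m creep '[{"x":-0.2,"y":0.1,"z":-0.05,"roll":0,"claw":-0.4},{"x":-0.4,"y":0.3,"z":-0.1,"roll":0,"claw":-0.4},{"x":-0.6,"y":0.5,"z":-0.1,"roll":0,"claw":-0.4},{"x":-0.7,"y":0.7,"z":-0.1,"roll":0,"claw":-0.4},{"x":-0.7,"y":0.9,"z":-0.1,"roll":0,"claw":-0.4},{"x":-0.7,"y":1,"z":-0.1,"roll":0,"claw":-0.4},{"x":-0.7,"y":1,"z":-0.1,"roll":0,"claw":-0.4},{"x":-0.7,"y":1,"z":-0.1,"roll":0,"claw":-0.4}]'
python3 -m creep '[{"x":0,"y":1,"z":0,"roll":0,"claw":-0.4},{"x":0,"y":1,"z":0,"roll":0,"claw":-0.4},{"x":0,"y":1,"z":0,"roll":0,"claw":-0.4},{"x":0,"y":1,"z":0,"roll":0,"claw":-0.4},{"x":0,"y":1,"z":0,"roll":0,"claw":-0.4},{"x":0,"y":1,"z":0,"roll":0,"claw":-0.4},{"x":0,"y":1,"z":0,"roll":0,"claw":-0.4}]'
python3 -c "
from h import *
s=snap('top','top11');a=cv2.resize(s['img'][95:235,105:225,::-1],None,fx=4,fy=4,interpolation=3)
t=snap('side','side11');b=cv2.resize(t['img'][110:200,220:310,::-1],None,fx=3.3,fy=4,interpolation=3)
c=np.zeros((560,790,3),np.uint8);c[:,:480]=a;c[:360,485:782]=b;cv2.imwrite('pics/v11.png',c)"
```

```text
time: 46.3
ee_pos: [0.5698, 0.2303, 0.2073]
ee_rot: [[1.0, 0.017, 0.01], [0.017, -1.0, 0.004], [0.01, -0.004, -1.0]]
ft_force: [2.1, 1.6, 1.0]
gripper_width: 0.174
time: 46.97
ee_pos: [0.429, 0.0205, 0.2199]
ee_rot: [[1.0, 0.009, -0.0], [0.009, -1.0, -0.003], [-0.0, 0.003, -1.0]]
ft_force: [0.1, -0.7, 0.6]
gripper_width: 0.3
time: 47.55
ee_pos: [0.4336, -0.1754, 0.2199]
ee_rot: [[1.0, 0.014, 0.001], [0.014, -1.0, 0.001], [0.001, -0.001, -1.0]]
ft_force: [0.4, 0.8, 0.2]
gripper_width: 0.303
```

View pics/v11.png

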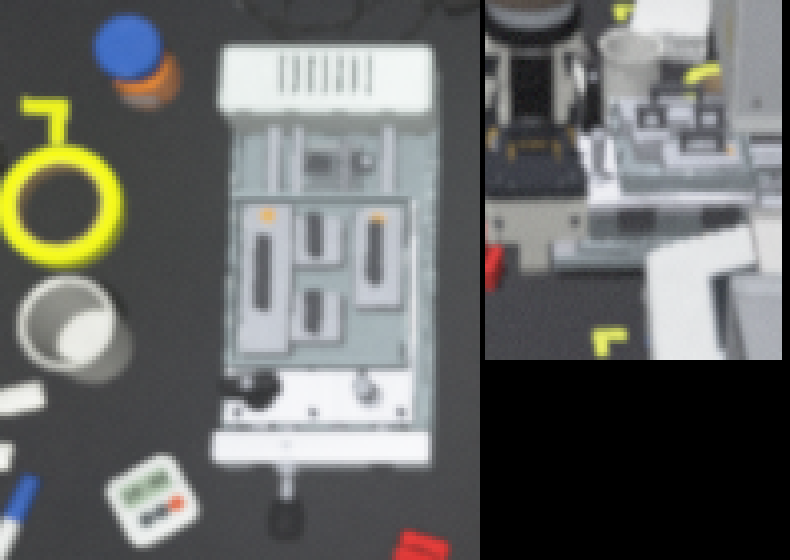

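The final picture shows the four weights flat in the tray, handles up, with long at (265,278), smalls at (316,238) and (316,312) and mid at (378,257). The wing is turned across (255,388), the carriage is against the near plate, the rod knob is out at (287,515), and the timer and beaker are where they were. Handing in.

```bash
python3 -c "
from h import *
print(ctrl.hand_in())"
```

```text
the job is handed in; nothing more can be done
None
```

The tester is set up at its starting point and the tray is packed. I handed the job in at about 48 s of the 210 s allowed, and no verdict came back.

**What I did**
- **Drive rod:** pulled it out 15 mm from its pushed-in click to neutral. There was no pull force left afterwards, and the pictures show the knob about 14 mm further out.
- **Clamp and carriage:** opened the clamp knob, drew the carriage home by the knob until it was firmly blocked at about 35 mm of travel, and turned the knob tight again.
- **Weights:** this start had four (long, one mid, two small). Long and mid are in the outer rows and both smalls in the middle row. The red look-alikes were not touched.

**Last checks**
- **Lock:** pushing the carriage outwards met about 22 N, with roughly 3 mm of movement that includes arm give.
- **Seating:** each weight reached the tray floor at the expected height. The final pictures show all four flat, handle up and released, with the knob shut, the carriage against the near end, and the timer and beaker in place.

**What differed or fell short**
- **Mid weight:** it was knocked about 4 cm aside towards the big tester during the run, so I dragged it clear by the front of its handle before lifting it. It also sits a few millimetres nearer than planned. That left too little room behind it, so both smalls went in the middle row.
- **Camera offset:** around the tester, the camera's sideways positions read about 4 mm off from where the gripper actually closed. I corrected for this when placing.
- **Joint values:** I could not read the joints directly. "Neutral", "home" and "tight" come from forces, arm travel and pictures.

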